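# Open the tight steel tin in its hold-down bracket and put its scoop in

## Task

Get the flour tin ready for filling: slide the closed tin along the counter, foot under the lips, fully home into its hold-down bracket, and then, with the bracket keeping the base down, draw the tight lid straight up and off and set it down upright (open side down, not dropped) on the baking tray. Then draw the flour scoop out of its sloping holder under the little shelf and lower it, bowl first and handle up, into the open tin. The tin's base must stay down on the counter throughout, and the bottle, jar and bowl standing around must be left where they are.

Things in the scene. Friction and masses are not known exactly. Their poses are not given: they have to be found in the camera images.
- tin_mid (a point): Middle of the flour tin's base, 46 mm above its underside (on the counter). The base is an open-topped upright steel box, 0.4 kg, walls 84 mm along x, 56 mm along y, with a foot plate 94 (x) by 84 (y) by 4 mm, so a flange sticks out 14 mm on each y side. It starts closed, in front of the bracket's mouth, x axis roughly towards the bracket; only its foot shows below the lid.
- tin_rim (a point): Centre of the tin base's open mouth (under the lid at first), 92 mm above its underside, same axes. Inside 80 mm (x) by 52 mm (y), walls 2 mm; inner floor 88 mm below this point.
- lid_mid (a point): Middle of the tin's lid: a plain steel box open below, 0.18 kg, 91 mm along x, 63 mm along y (the sides to grip); flat top 42 mm above this point, lower edge 41 mm below. On the closed tin its axes are the tin's and its edge is 12 mm above the counter.
- lid_top (a point): Centre of the lid's flat top, same axes. The lid is tight: two sprung tongues near the tin's rim rub on it, so drawing it takes about 10 to 14 N, more than the base weighs; an unheld base comes up with it. The tongues let go after about 65 mm, the lid is wholly off after 80 mm.
- bracket_home (a point): Point on the counter under the tin's centre when it is fully home in the bracket, a low (10 mm) dark steel U channel fixed to the counter. Its x axis is the way the tin slides in (roughly away from the robot); the tin's x lies along it. The end stop's face is 48 mm beyond (tin foot: 47 mm ahead of the tin's centre). Channel 89 mm wide inside.
- bracket_mouth (a point): Middle of the front end of the bracket's flared mouth, on the counter, 72 mm before the home point, same axes; 113 mm wide here, narrowing to 89 mm. The lips begin 41 mm before the home point: 7.5 mm above the counter, reaching in to 35 mm from the middle line over the tin's foot flanges, so the tin cannot be put in from above.
- tray_floor (a point): Centre of the inner floor of an aluminium baking tray fixed on the counter, 160 (its x) by 200 (its y) mm, rim 16 mm high, floor 3 mm above the counter. To the left of the bracket.
- holder_mouth (a point): Centre of the mouth of the fixed grey plastic scoop holder, a pocket 44 mm wide (y), 34 mm across and 85 mm deep inside, about 100 mm above the counter. The pocket leans 30 degrees from vertical towards the holder's own -x, which points roughly to the robot's left, out from under a small shelf. These axes are those of its level base (z vertical).
- shelf_edge (a point): Middle of the lower front edge of a small fixed wooden spice shelf over the scoop holder, 250 mm above the counter; axes as the holder's. The board (180 mm wide along y, 12 mm thick, low tins on it up to 54 mm above this point) runs from here 130 mm towards +x to a back panel; its sides are open. It ends about above the scoop's handle, so the handle cannot be taken from straight above.
- scoop_handle (a point): Point on the axis of the flour scoop's round handle (14 mm thick, 95 mm long), 50 mm from the bowl's back, 45 mm from the handle's end. z runs along the handle from bowl to end, y across the bowl. Plain aluminium, 0.1 kg, 167 mm long. It starts bowl down in the pocket, handle leaning out with it at about 30 degrees; it is clear after 85 mm along its z.
- scoop_bowl (a point): Centre of the scoop's trough-shaped bowl on the handle's line, 86 mm from the handle point, 36 mm from the bowl's tip; same axes. Bowl 72 mm long (z), 36 mm wide (y), 26 mm deep (x; the trough's floor is on -x, the open side on +x).
- oil_bottle_mid (a point): Bystander: green glass bottle, 50 mm thick, 180 mm tall; its middle.
- spice_jar_mid (a point): Bystander: amber glass jar, 52 mm thick, 85 mm tall; its middle.
- bowl_mid (a point): Bystander: white bowl, 120 mm wide, 50 mm tall; its middle.

How it is judged:
On the way, in this order (a step that is already met when the one before it is completed fails the run):
1. the closed tin has been slid home: within 12 mm of the end stop, foot under the lips, lid still on (x of tin_mid in the frame of bracket_home between -0.012 and 0.01 m and y of tin_mid in the frame of bracket_home between -0.007 and 0.007 m and angle between tin_mid's own z axis and vertical below 0.1 rad and height (world z) of tin_mid below 0.052 m and distance between lid_mid and tin_mid below 0.02 m), for 0.2 s.
2. the lid is drawn off upwards, level, with the base held at home in the bracket (x of tin_mid in the frame of bracket_home between -0.012 and 0.01 m and y of tin_mid in the frame of bracket_home between -0.007 and 0.007 m and angle between tin_mid's own z axis and vertical below 0.1 rad and height (world z) of tin_mid below 0.052 m and z of lid_mid in the frame of tin_mid above 0.088 m and horizontal distance between lid_mid and tin_mid below 0.05 m and angle between lid_mid's own z axis and vertical below 0.25 rad), for 0.05 s.
3. the lid is set upright on the tray while still in the fingers (not dropped from more than 15 mm) (x of lid_mid in the frame of tray_floor between -0.07 and 0.07 m and y of lid_mid in the frame of tray_floor between -0.09 and 0.09 m and angle between lid_mid's own z axis and vertical below 0.12 rad and z of lid_mid in the frame of tray_floor below 0.056 m and contact force between the fingers and lid above 0.3 N), for 0.05 s.
4. the scoop's bowl is lowered well into the tin (tip at most about 35 mm above the tin's floor) while still in the fingers (x of scoop_bowl in the frame of tin_mid between -0.04 and 0.04 m and y of scoop_bowl in the frame of tin_mid between -0.026 and 0.026 m and z of scoop_bowl in the frame of tin_mid below 0.025 m and angle between scoop_handle's own z axis and vertical below 0.75 rad and contact force between the fingers and scoop above 0.3 N), for 0.05 s.
At the end, for the whole second after the job is handed in: Tin upright at home in the bracket (12 mm along, 7 mm sideways); lid upright, its edge on the tray's floor; scoop in the tin, bowl down, leaning at most 43 degrees, bowl centre inside the walls and at most 58 mm above the tin's underside; all released and at rest (x of tin_mid in the frame of bracket_home between -0.012 and 0.01 m and y of tin_mid in the frame of bracket_home between -0.007 and 0.007 m and angle between tin_mid's own z axis and vertical below 0.1 rad and height (world z) of tin_mid below 0.052 m and x of lid_mid in the frame of tray_floor between -0.07 and 0.07 m and y of lid_mid in the frame of tray_floor between -0.09 and 0.09 m and angle between lid_mid's own z axis and vertical below 0.12 rad and z of lid_mid in the frame of tray_floor below 0.047 m and x of scoop_bowl in the frame of tin_mid between -0.04 and 0.04 m and y of scoop_bowl in the frame of tin_mid between -0.026 and 0.026 m and z of scoop_bowl in the frame of tin_mid below 0.012 m and angle between scoop_handle's own z axis and vertical below 0.75 rad and linear speed of each of tin, lid, scoop below 0.03 m/s); the robot touches nothing.
It fails at once if the tin's base lifted more than 14 mm off the counter (height (world z) of tin_mid above 0.06 m).
It fails at once if the tin tipped (angle between tin_mid's own z axis and vertical above 0.2 rad).
It fails at once if the bottle moved more than 25 mm (distance of oil_bottle_mid from where it was at the start of the episode above 0.025 m).
It fails at once if the jar moved more than 25 mm (distance of spice_jar_mid from where it was at the start of the episode above 0.025 m).
It fails at once if the bowl moved more than 25 mm (distance of bowl_mid from where it was at the start of the episode above 0.025 m).
It also fails if it takes over 72 s, if anything falls off the work surface, if the arm or the gripper's body presses on something with over 40 N, if the wrist force passes 120 N, or if a joint passes its speed limit or range.

## Robot

A 7-joint arm with a two-finger parallel gripper is mounted at the origin on the work surface. World frame = base frame: x ahead of the robot, y to its left, z up, the work surface at z = 0. Lengths are in m, angles in rad, forces in N, time in s.
With the tool pointing down it reaches from about 0.4 to 0.875 m from the base axis. Payload 19.3 kg.
Tool frame: the origin (TCP) lies midway between the tips of the shut fingers; the grasp point (between the pads) lies 19 mm behind it (bot.tcp_to_grasp is the distance from the TCP to the grasp point, in m); z points along the fingers, y is the direction in which the jaws open and shut (so a half turn about z gives the same grasp; the last joint's range is limited). The gripper opens to 85 mm and grips with 20 to 120 N. Pads are 22 mm wide; open, the fingers measure 114 mm over their backs; the gripper's body (76 mm by 85 mm) begins 54 mm behind the grasp point. The pads swing forward as they close: fully open they stand 13 mm farther back than shut.
Start: joints at [-1.217, 0.521, -0.036, 1.599, 0.021, 1.021, -0.113], TCP at [0.257, 0.57, 0.231] pointing down, gripper open.
Joint ranges: [-2.91, 2.91], [-0.3, 2.13], [-1.5, 1.42], [0.17, 2.43], [-1.26, 4.41], [0.16, 1.93], [-2.52, 2.52]. Speed limits (rad/s): [1.89, 1.89, 2.39, 2.39, 3.01, 3.01, 3.01].

## Interface

Orientations are given as [roll, pitch, yaw] about the fixed x, y, z axes, in that order (R = Rz(yaw) Ry(pitch) Rx(roll)).
In Python, from workcell import bot gives the robot as it stands. The module is installed in compiled form; this text tells all that it offers.
- The arm moves only by the tool drive_tool, never from a script. Its argument "series" is a list of rows, each a list of 5 numbers: the opening in per cent of the stroke, from 0 (shut) to 100 (fully open), then the shift along the world's x, y, z in m, then the turn about the world's z in rad. A call has 1 to 12 rows; each row shifts and turns the pose as measured when the row begins; what a row does not reach is not made up. A row lasts 1/10 s, in which the tool goes at most 50 mm and 8.59 degrees, less where a joint would pass 70% of its speed; a pose out of reach is approached as far as the arm can. A call with a gripper value outside its range is refused whole. The fingers move at their own pace and stop on an object; "newtons" is the grip in N (left out, the last holds). Time passes only in rows, so rows that do not move let the fingers close. It gives the time, the measured TCP pose, the force and the opening at its end, in the units of the state.
- bot.observe(): the state, without advancing time (a new reading comes with each control period).
- bot.grab_frame(name): name is "scene" or "top" or "wrist"; returns the picture (400x640x3 uint8, red, green, blue); there is no depth.
- bot.camera_info(name): a dict with "fx", "fy", "cx", "cy" (pixels), "cam_to_world" (4x4, takes a point from camera to world coordinates). Camera axes: x right, y down, z forward; pixel columns grow to the right and rows downward; lengths in m; the calibration is good to about 2 mm. A picture is of the moment at which its call begins: read the wrist's pose just before it. camera_info takes no time and is no camera call; for the wrist camera it gives the pose at the moment of the call.
- bot.job_done(): hands the job in, once; it reports no verdict.
Trained networks look in the newest picture that a camera, given by its name, has taken for a name from the list of things; names that differ only in an ending like _2 or _b are one class to them, and where a whole thing is asked for, a point or a joint stands for the part that bears it (a point fixed in the world has none). Each returns a list of dicts, best first, with "conf" (0 to 1); they miss things now and then, are a little off and sometimes report something else, mostly with a low value. They report only what shows in the picture. A call takes as long as a camera call.
- bot.masks_of(camera, target): "mask" (400x640 bool, what is visible of it) and "point" ([column, row] in pixels, amid what is visible of it).
The state is a dict: "clock": time; "qpos": joint angles; "qd": joint speeds; "joint_efforts": joint torques, N m; "position": TCP position; "tool_rot": TCP orientation; "force": force on the tool from outside, world axes, zero at the start; "moment": the same for the moment, N m; "grip_width": finger opening in m.
Only numpy, scipy, OpenCV 4.12 (cv2) and the standard library are available. Lean on these libraries where they do the work, as an engineer would, in place of code of your own. Each camera call takes 0.05 s, during which the arm holds its last target.

## Working session

There is one attempt and no reset: what is moved stays moved. The work goes in short steps, Python scripts to look and compute and a tool call to move; the robot and the scene stay as the last step left them, time stands still between calls to the robot, and variables do not carry over. Pictures are saved under pics/ and viewed, and the job is handed in when it is done.

Besides the shell and the picture viewer there is one more tool, called after "Request:" as name(argument=value, ...), one argument or row to a line, values as JSON. drive_tool: Moves the arm, as the interface text tells. Its arguments: {"type":"object","properties":{"series":{"type":"array","items":{"type":"array","items":{"type":"number"}}},"newtons":{"type":"number"}},"required":["series"]}

```bash
mkdir -p pics; python3 - <<'E'
from workcell import bot
import cv2
s=bot.observe(); print(s)
for n in ["scene","top"]:
    im=bot.grab_frame(n); cv2.imwrite(f"pics/{n}0.png",im[:,:,::-1]); print(n,bot.camera_info(n))
print(bot.tcp_to_grasp)
E
```

```text
{'clock': 0.0, 'qpos': array([-1.21718275,  0.52200457, -0.03634125,  1.60003745,  0.02120459,
        1.02105101, -0.11282467]), 'qd': array([-0.00069234, -0.00139695, -0.00131939, -0.00048444, -0.00044959,
       -0.00019468, -0.00031126]), 'joint_efforts': array([ 1.40121825e-03, -9.27081800e+01,  1.98090255e+00, -3.69938314e+01,
        1.79053185e-02,  7.88242993e-03, -8.89507135e-06]), 'position': array([0.25691232, 0.56938206, 0.2307209 ]), 'tool_rot': array([-3.14048000e+00,  7.58425499e-05,  2.71775941e+00]), 'force': array([-0.33233261,  0.37960038, -0.79378161]), 'moment': array([0.02738533, 0.05067735, 0.0223416 ]), 'grip_width': 0.08525167691375407}
scene {'fx': 375.38514672649217, 'fy': 375.38514672649217, 'cx': 317.12019815750085, 'cy': 201.7491066950698, 'cam_to_world': array([[-0.86051589,  0.35274088, -0.36754084,  0.93204887],
       [ 0.50934341,  0.60855461, -0.60846576,  0.49865483],
       [ 0.00903793, -0.71079896, -0.70333715,  0.76386775],
       [ 0.        ,  0.        ,  0.        ,  1.        ]])}
top {'fx': 480.73297428385445, 'fy': 480.73297428385445, 'cx': 319.85607531304083, 'cy': 191.76293345314215, 'cam_to_world': array([[ 7.76141779e-04, -9.92662744e-01,  1.20913503e-01,
         4.82136377e-01],
       [-9.99941459e-01,  5.34552333e-04,  1.08071183e-02,
        -1.19277582e-02],
       [-1.07924583e-02, -1.20914812e-01, -9.92604217e-01,
         1.27028175e+00],
       [ 0.00000000e+00,  0.00000000e+00,  0.00000000e+00,
         1.00000000e+00]])}
0.0187
```

View pics/scene0.png

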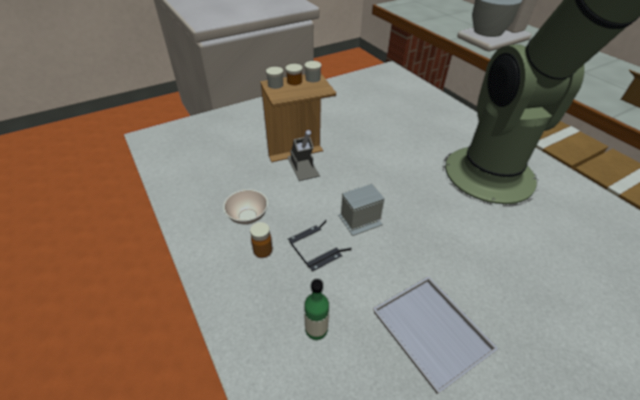

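View pics/top0.png

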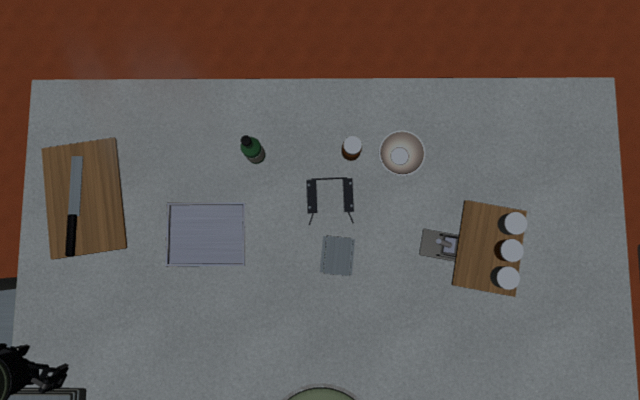

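```bash
cat > h.py <<'E'
from workcell import bot
import cv2, numpy as np
def ray(cam,uv,ci=None):
    ci=ci or bot.camera_info(cam); T=ci["cam_to_world"]
    d=np.array([(uv[0]-ci["cx"])/ci["fx"],(uv[1]-ci["cy"])/ci["fy"],1.])
    return T[:3,3],T[:3,:3]@d
def onz(cam,uv,z,ci=None):
    o,d=ray(cam,uv,ci); return o+d*(z-o[2])/d[2]
def proj(cam,p,ci=None):
    ci=ci or bot.camera_info(cam); T=ci["cam_to_world"]
    q=T[:3,:3].T@(np.asarray(p)-T[:3,3]); return np.array([ci["fx"]*q[0]/q[2]+ci["cx"],ci["fy"]*q[1]/q[2]+ci["cy"]])
E
python3 - <<'E'
from h import *
names=["tin_mid","lid_top","bracket_home","bracket_mouth","tray_floor","holder_mouth","shelf_edge","scoop_handle","scoop_bowl","oil_bottle_mid","spice_jar_mid","bowl_mid"]
Z=dict(tin_mid=.05,lid_top=.095,bracket_home=0,bracket_mouth=0,tray_floor=.003,holder_mouth=.1,shelf_edge=.25,scoop_handle=.14,scoop_bowl=.06,oil_bottle_mid=.09,spice_jar_mid=.04,bowl_mid=.03)
for n in names:
  for c in ["top","scene"]:
    r=bot.masks_of(c,n)
    for d in r[:2]:
        m=d["mask"].astype(np.uint8)
        cs=cv2.findContours(m,0,1)[0]
        rect=cv2.minAreaRect(max(cs,key=cv2.contourArea)) if cs else None
        print(n,c,round(d["conf"],2),np.round(d["point"]),onz(c,d["point"],Z[n]).round(3),m.sum(),np.round(rect[0],1),np.round(rect[1],1),round(rect[2],1))
print(bot.observe()["clock"])
E
```

```text
tin_mid top 0.62 [323. 255.] [ 0.469 -0.006  0.05 ] 150 [322.2 254. ] [ 3.7 34.1] 5.2
tin_mid scene 0.74 [362. 226.] [0.505 0.012 0.05 ] 197 [359.  226.4] [42.9 17. ] 8.5
tin_mid scene 0.48 [363. 207.] [ 0.463 -0.04   0.05 ] 1488 [362.5 205.5] [38.6 46.2] 71.6
lid_top top 0.57 [337. 256.] [ 0.47  -0.041  0.095] 1006 [336.9 254.9] [27.2 38.4] 6.3
lid_top scene 0.66 [361. 205.] [ 0.494 -0.014  0.095] 1458 [362.6 205.8] [37.3 46.2] 71.6
lid_top scene 0.52 [293. 112.] [ 0.435 -0.49   0.095] 5817 [301.5 120.9] [117.6  74.2] 84.4
bracket_home scene 0.72 [316. 258.] [0.636 0.009 0.   ] 631 [324.7 258.9] [11.6 37.2] 64.3
bracket_mouth top 0.61 [343. 196.] [ 0.624 -0.06   0.   ] 626 [347.6 194.5] [35.3  9.9] 87.5
bracket_mouth scene 0.86 [324. 254.] [0.614 0.008 0.   ] 782 [318.5 243.7] [44.4 47.7] 56.3
tray_floor top 0.56 [207. 233.] [0.528 0.3   0.003] 5031 [204.5 233.5] [63. 79.] 90.0
tray_floor scene 0.77 [433. 333.] [0.523 0.307 0.003] 7436 [434.4 329.3] [108.8  76.7] 52.1
holder_mouth top 0.61 [483. 250.] [ 0.484 -0.393  0.1  ] 6279 [472.  244.6] [102.8  86.7] 9.8
holder_mouth scene 0.8
[... 927 characters left out ...]
150.] [0.733 0.164 0.09 ] 506 [251.9 148.9] [31.4 19.6] 53.1
oil_bottle_mid top 0.71 [343. 195.] [ 0.617 -0.056  0.09 ] 666 [347.1 193. ] [37.3 14.9] 74.7
oil_bottle_mid scene 0.83 [318. 312.] [0.736 0.181 0.09 ] 1276 [316.8 308.5] [63. 26.] 87.1
spice_jar_mid top 0.79 [352. 149.] [ 0.745 -0.083  0.04 ] 347 [351. 148.] [22. 18.] 90.0
spice_jar_mid top 0.39 [257. 150.] [0.742 0.165 0.04 ] 495 [251.8 148.8] [30.4 19.8] 45.0
spice_jar_mid scene 0.65 [259. 241.] [ 0.749 -0.081  0.04 ] 675 [261.5 240. ] [37.  21.1] 83.7
bowl_mid top 0.81 [402. 152.] [ 0.737 -0.214  0.03 ] 1689 [401.5 152.5] [45. 45.] 90.0
bowl_mid scene 0.67 [246. 206.] [ 0.726 -0.218  0.03 ] 1226 [245.5 206.5] [35. 43.] 90.0
1.3
```

```bash
python3 - <<'E'
import cv2
a=cv2.imread("pics/top0.png")
cv2.imwrite("pics/t1.png",cv2.resize(a[160:290,290:370],None,fx=4.5,fy=4.5,interpolation=2))
cv2.imwrite("pics/t2.png",cv2.resize(a[190:310,400:540],None,fx=4.5,fy=4.5,interpolation=2))
b=cv2.imread("pics/scene0.png")
cv2.imwrite("pics/s2.png",cv2.resize(b[60:190,240:350],None,fx=4.5,fy=4.5,interpolation=2))
E
```

```text
(no output)
```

View pics/t1.png

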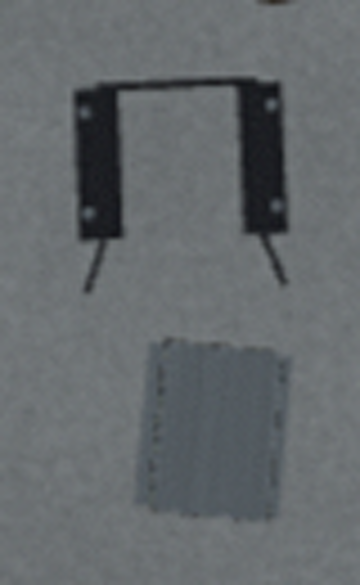

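View pics/t2.png

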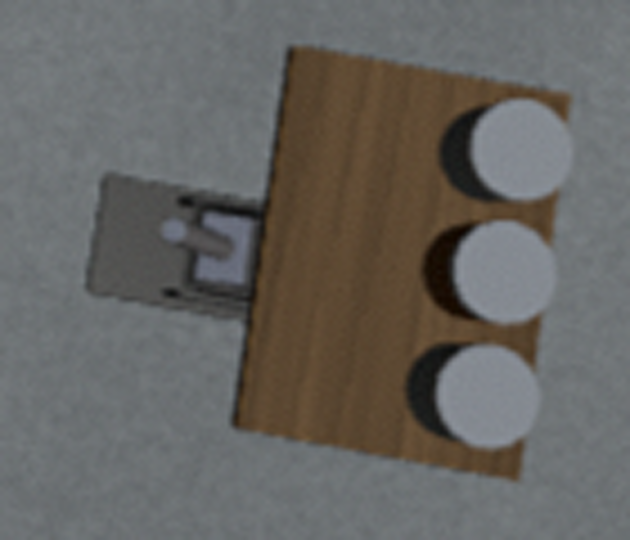

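View pics/s2.png

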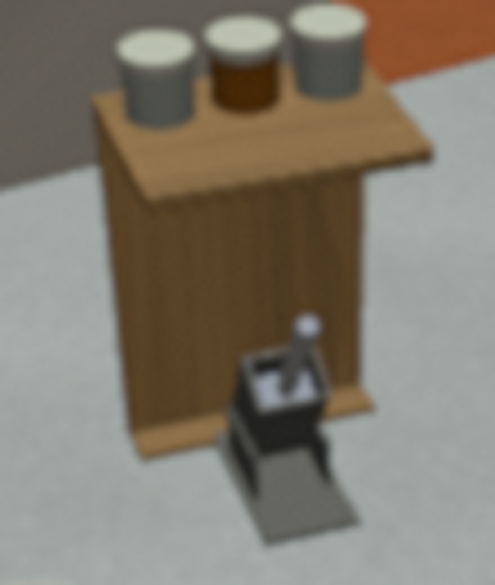

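```bash
python3 - <<'E'
from h import *
from scipy.spatial.transform import Rotation as R
s=bot.observe(); Rt=R.from_euler("xyz",s["tool_rot"]).as_matrix()
ci=bot.camera_info("wrist");T=ci["cam_to_world"]
print(Rt.T@(T[:3,3]-s["position"]),Rt.T@T[:3,:3],ci["fx"],ci["cx"],ci["cy"])
E
```

```text
[ 0.07035355  0.000158   -0.14414577] [[ 4.97507024e-04 -9.60296001e-01 -2.78982691e-01]
 [ 9.99999873e-01  5.01736155e-04  5.62462756e-05]
 [ 8.59626292e-05 -2.78982684e-01  9.60296129e-01]] 352.21909020433424 322.9272081659419 197.35073028164987
```

Request:
drive_tool(
  series=[
    [100, 0.015, -0.04, 0.02, 0.03],
    [100, 0.015, -0.045, 0.02, 0.03],
    [100, 0.015, -0.045, 0.02, 0.03],
    [100, 0.015, -0.045, 0.02, 0.03],
    [100, 0.015, -0.045, 0.0, 0.03],
    [100, 0.015, -0.045, 0, 0.03],
    [100, 0.015, -0.045, 0, 0.03],
    [100, 0.015, -0.045, 0, 0.03],
    [100, 0.015, -0.045, 0, 0.03],
    [100, 0.015, -0.045, 0, 0.03],
    [100, 0.015, -0.045, 0, 0.03],
    [100, 0.0, -0.03, 0, 0],
  ],
)

```text
clock: 2.5
position: [0.4209, 0.0364, 0.3124]
tool_rot: [3.138, 0.004, 3.068]
force: [0.3, 1.0, -0.5]
grip_width: 0.0851
```

Request:
drive_tool(
  series=[
    [100, 0.03, -0.04, 0.0, 0],
    [100, 0.0, -0.02, 0, 0],
    [100, 0, 0, 0, 0],
  ],
)

```text
clock: 2.8
position: [0.4495, -0.0278, 0.3132]
tool_rot: [3.138, 0.006, 3.063]
force: [-1.0, 1.4, 0.5]
grip_width: 0.085
```

```bash
python3 - <<'E'
from h import *
import pickle
ci=bot.camera_info("wrist"); im=bot.grab_frame("wrist"); cv2.imwrite("pics/w1.png",im[:,:,::-1]); pickle.dump(ci,open("w1.pkl","wb"))
print(bot.observe()["position"],bot.observe()["tool_rot"])
for n in ["tin_mid","lid_top","bracket_home"]:
    for d in bot.masks_of("wrist",n)[:2]:
        m=d["mask"].astype(np.uint8); print(n,d["conf"],d["point"],m.sum())
E
```

```text
[ 0.44979715 -0.02656389  0.31326015] [3.13791524 0.00646957 3.06381448]
tin_mid 0.96 [341.3, 161.8] 237
tin_mid 0.53 [358.4, 270.0] 2462
lid_top 0.8 [311.6, 178.7] 5541
bracket_home 0.64 [359.1, 269.2] 2616
```

View pics/w1.png

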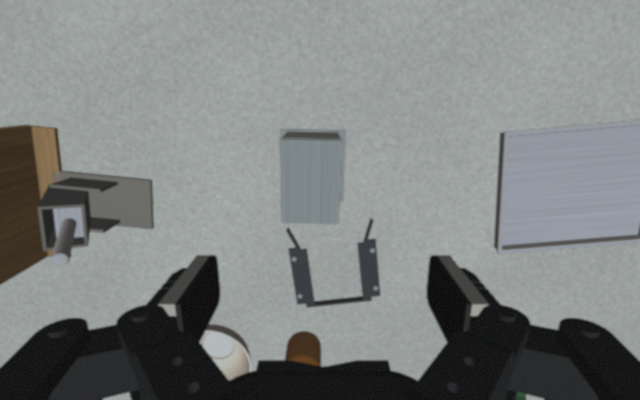

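```bash
cat >> h.py <<'E'
from scipy.optimize import minimize
def box(x,y,yaw,hx,hy,z0,z1):
    c,s=np.cos(yaw),np.sin(yaw)
    return [np.array([x+c*a-s*b,y+s*a+c*b,z]) for a in(-hx,hx) for b in(-hy,hy) for z in(z0,z1)]
def sil(ci,pts):
    im=np.zeros((1600,2560),np.uint8)
    p=np.array([proj(None,q,ci) for q in pts],np.float32)
    h=cv2.convexHull(p)
    cv2.fillConvexPoly(im,np.round((h+0.5)*4*16).astype(np.int32),255,shift=4)
    return cv2.resize(im,(640,400),interpolation=cv2.INTER_AREA)/255.
def fitbox(ci,mask,p0,hx,hy,z0,z1):
    m=mask.astype(float)
    f=lambda p: np.abs(sil(ci,box(p[0],p[1],p[2]/5,hx,hy,z0,z1))-m).sum()
    r=minimize(f,[p0[0],p0[1],p0[2]*5],method="Nelder-Mead",options=dict(initial_simplex=np.array([[p0[0],p0[1],p0[2]*5]]*4)+np.vstack([np.zeros(3),np.diag([.01,.01,.3])]),xatol=1e-4,fatol=.1))
    return r.x*[1,1,.2],r.fun
E
python3 - <<'E'
from h import *
import pickle
ci=pickle.load(open("w1.pkl","rb"))
m=bot.masks_of("wrist","lid_top")[0]["mask"]
print(fitbox(ci,m,[.475,-.04,-.085],.0455,.0315,.012,.095),m.sum())
a=cv2.imread("pics/w1.png")
x,f=fitbox(ci,m,[.475,-.04,-.085],.0455,.0315,.012,.095)
b=a.copy(); b=cv2.resize(b,None,fx=4,fy=4,interpolation=2)
def dr(pts,c):
    for q in pts:
        u=(proj(None,q,ci)+.5)*4; cv2.circle(b,tuple(int(v) for v in u),4,c,-1)
dr(box(*x,.0455,.0315,.012,.095),(0,0,255)); dr(box(*x,.047,.042,0,.004),(0,255,0))
cv2.imwrite("pics/w1z.png",b[440:1260,1060:1580][::1]); 
cv2.imwrite("pics/w1z.png",cv2.resize(b[480:1260,1060:1580],None,fx=.77,fy=.77))
E
```

```text
(array([ 0.46843589, -0.04319327, -0.09451771]), np.float64(127.01176470588234)) 5541
```

View pics/w1z.png

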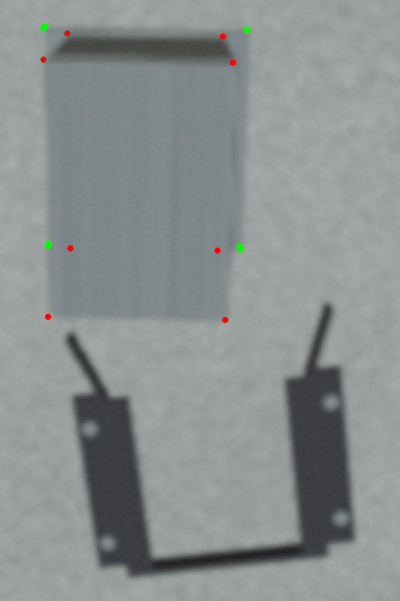

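```bash
python3 - <<'E'
from h import *
import pickle
ci=pickle.load(open("w1.pkl","rb"))
P={}
def g(n,u,z=.01):
    p=onz(None,[u[0]/3.08+265-.4,u[1]/3.08+120-.4],z,ci); P[n]=p[:2]; print(n,p.round(4))
for n,u in dict(LO0=(73,397),LO1=(100,567),LI0=(127,398),LI1=(150,557),RI0=(287,380),RI1=(302,545),RO0=(340,367),RO1=(353,540),SIL=(150,560),SIR=(302,543),SOL=(128,575),SOR=(327,553)).items(): g(n,u)
for a,b in [("LO0","LO1"),("LI0","LI1"),("RI0","RI1"),("RO0","RO1")]:
    d=P[b]-P[a]; print(a,np.arctan2(d[1],d[0]),np.linalg.norm(d))
d=P["SOL"]-P["SOR"]; print("stop normal",np.arctan2(d[0],-d[1]), d)
print("widths",np.linalg.norm(P["LI0"]-P["RI0"]),np.linalg.norm(P["LO0"]-P["RO0"]),np.linalg.norm(P["SOL"]-P["SOR"]))
# tips of flares at z .01
g("FL",(69,333));g("FR",(329,304))
# tray corners, rim z .016
for u in [(501,132),(497,250),(503,249),(640,120),(640,235)]: print("tray",u,onz(None,u,.016,ci).round(3))
E
```

```text
LO0 [ 0.5809 -0.0852  0.01  ]
LO1 [ 0.6689 -0.0818  0.01  ]
LI0 [ 0.5833 -0.0611  0.01  ]
LI1 [ 0.6654 -0.0578  0.01  ]
RI0 [0.5803 0.011  0.01  ]
RI1 [0.6648 0.0138 0.01  ]
RO0 [0.5759 0.0349 0.01  ]
RO1 [0.664  0.0378 0.01  ]
SIL [ 0.667 -0.058  0.01 ]
SIR [0.6637 0.0139 0.01  ]
SOL [ 0.6743 -0.069   0.01  ]
SOR [0.67   0.0253 0.01  ]
LO0 0.03864537739036939 0.08811157017204026
LI0 0.03979674094940726 0.08221125700727144
RI0 0.03311684915374588 0.08454658329245086
RO0 0.03278645642906307 0.08819758582890481
stop normal 0.04568609017066246 [ 0.00431513 -0.0943859 ]
widths 0.07217807757979684 0.12020439366527608 0.09448448490929902
FL [ 0.5501 -0.0837  0.01  ]
FR [0.5457 0.0312 0.01  ]
tray (501, 132) [0.443 0.195 0.016]
tray (497, 250) [0.603 0.2   0.016]
tray (503, 249) [0.602 0.208 0.016]
tray (640, 120) [0.441 0.365 0.016]
tray (640, 235) [0.596 0.392 0.016]
```

Request:
drive_tool(
  series=[
    [100, 0.0186, -0.0166, 0, -0.017],
    [100, 0, 0, -0.045, 0],
    [100, 0, 0, -0.045, 0],
    [100, 0, 0, -0.045, 0],
    [100, 0, 0, -0.02, 0],
    [100, 0, 0, 0, 0],
  ],
)

```text
clock: 3.65
position: [0.4693, -0.0349, 0.1547]
tool_rot: [3.135, 0.011, 3.061]
force: [0.1, 0.5, 1.0]
grip_width: 0.0849
```

Request:
drive_tool(
  series=[
    [100, -0.001, -0.0083, 0, -0.014],
    [100, 0, 0, -0.04, 0],
    [100, 0, 0, -0.03, 0],
    [100, 0, 0, 0, 0],
  ],
)

```text
clock: 4.05
position: [0.4718, -0.0429, 0.0882]
tool_rot: [3.133, 0.019, 3.047]
force: [-0.0, -0.4, 0.8]
grip_width: 0.0852
```

Request:
drive_tool(
  series=[
    [100, -0.003, 0, -0.022, 0],
    [100, 0, 0, -0.02, 0],
    [100, 0, 0, 0, 0],
  ],
)

```text
clock: 4.35
position: [0.4724, -0.0434, 0.0513]
tool_rot: [3.131, 0.026, 3.046]
force: [0.1, -0.8, 1.3]
grip_width: 0.0853
```

Request:
drive_tool(
  series=[
    [100, -0.003, 0, -0.004, 0],
    [0, 0, 0, 0, 0],
    [0, 0, 0, 0, 0],
    [0, 0, 0, 0, 0],
    [0, 0, 0, 0, 0],
    [0, 0, 0, 0, 0],
  ],
  newtons=60,
)

```text
clock: 4.95
position: [0.4721, -0.0432, 0.0534]
tool_rot: [3.13, 0.033, 3.046]
force: [0.3, -0.5, -5.4]
grip_width: 0.0626
```

Request:
drive_tool(
  series=[
    [0, 0, 0, -0.003, 0],
  ],
)

```text
clock: 5.05
position: [0.4726, -0.0428, 0.0512]
tool_rot: [3.129, 0.034, 3.046]
force: [-27.4, 2.9, 111.6]
grip_width: 0.0623
```

```bash
python3 - <<'E'
from h import *
a=bot.grab_frame("scene"); b=bot.grab_frame("wrist")
a=cv2.resize(a[130:280,280:440],None,fx=3.5,fy=3.5,interpolation=2)
cv2.imwrite("pics/s3.png",a[:,:,::-1]);cv2.imwrite("pics/w3.png",b[:,:,::-1]); s=bot.observe(); print(s["force"],s["position"],s["tool_rot"])
E
```

```text
[-7.35913917  4.37637296 35.09947024] [ 0.47253419 -0.0428442   0.05140484] [3.12898454 0.03414831 3.04637429]
```

View pics/s3.png

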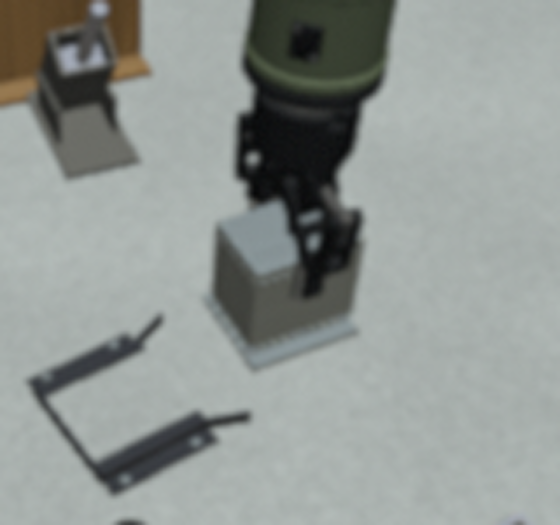

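View pics/w3.png

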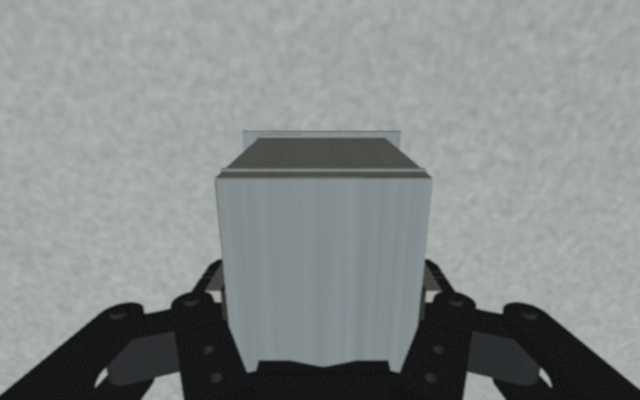

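Request:
drive_tool(
  series=[
    [0, 0.004, 0.002, 0.001, 0.015],
    [0, 0.008, 0.004, 0.0, 0.03],
  ],
)

```text
clock: 5.35
position: [0.4842, -0.037, 0.0526]
tool_rot: [3.129, 0.034, 3.092]
force: [-0.7, 0.1, -4.7]
grip_width: 0.0623
```

Request:
drive_tool(
  series=[
    [0, 0.01, 0.0045, 0, 0.045],
    [0, 0.01, 0.0045, 0, 0.04],
    [0, 0, 0, 0, 0],
  ],
)

```text
clock: 5.65
position: [0.5074, -0.0263, 0.052]
tool_rot: [3.129, 0.034, -3.095]
force: [-0.1, -0.1, -4.7]
grip_width: 0.0627
```

Request:
drive_tool(
  series=[
    [0, 0.01, -0.001, -0.0003, -0.011],
    [0, 0.015, 0.0006, 0, 0],
    [0, 0.01, 0.0004, 0, 0],
    [0, 0, 0, 0, 0],
  ],
)

```text
clock: 6.05
position: [0.5426, -0.0265, 0.0516]
tool_rot: [3.129, 0.031, -3.108]
force: [1.9, 1.2, -0.8]
grip_width: 0.0625
```

```bash
python3 - <<'E'
from h import *
a=bot.grab_frame("scene"); b=bot.grab_frame("top")
a=cv2.resize(a[170:290,260:400],None,fx=4.5,fy=4.5,interpolation=2)
b=cv2.resize(b[140:280,280:400],None,fx=4,fy=4,interpolation=2)
cv2.imwrite("pics/s4.png",a[:,:,::-1]);cv2.imwrite("pics/t4.png",b[:,:,::-1]); s=bot.observe(); print(s["force"],s["position"],s["tool_rot"])
E
```

```text
[ 1.93305083  0.27212452 -1.34075786] [ 0.54159015 -0.02661331  0.05164406] [ 3.12859924  0.03028503 -3.10824546]
```

View pics/s4.png

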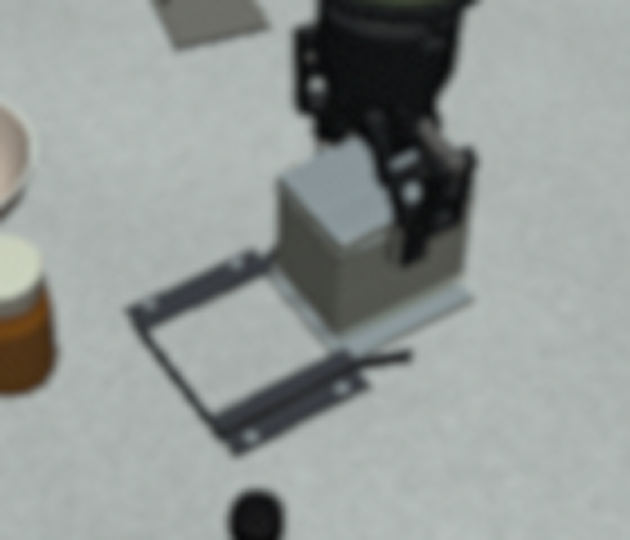

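View pics/t4.png

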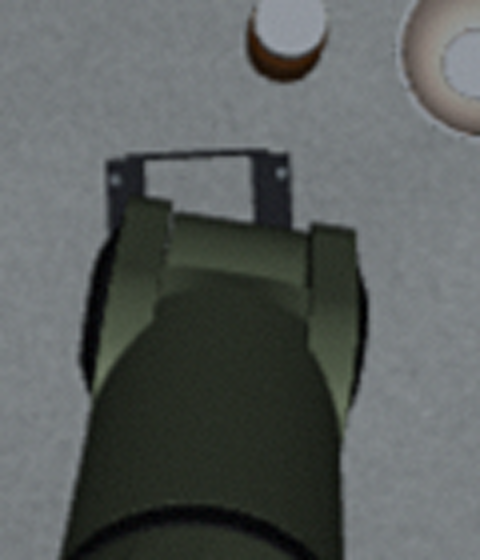

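Request:
drive_tool(
  series=[
    [0, 0.008, 0.0003, 0, 0],
    [0, 0.01, 0.0004, 0, 0],
    [0, 0.01, 0.0004, 0, 0],
    [0, 0.01, 0.0004, 0, 0],
  ],
)

```text
clock: 6.55
position: [0.5775, -0.0256, 0.0519]
tool_rot: [3.128, 0.025, -3.11]
force: [-2.6, -0.2, 2.1]
grip_width: 0.0623
```

Request:
drive_tool(
  series=[
    [0, 0.01, 0.0004, 0, 0],
    [0, 0.01, 0.0004, 0, 0],
    [0, 0.01, 0.0004, 0, 0],
    [0, 0.004, 0.0002, 0, 0],
  ],
)

```text
clock: 6.95
position: [0.6151, -0.024, 0.0519]
tool_rot: [3.128, 0.025, -3.11]
force: [-5.3, 0.3, 8.8]
grip_width: 0.0623
```

Request:
drive_tool(
  series=[
    [0, 0.004, 0.0001, 0, 0],
    [0, 0.003, 0.0001, 0, 0],
  ],
)

```text
clock: 7.15
position: [0.6228, -0.0238, 0.0519]
tool_rot: [3.128, 0.025, -3.11]
force: [-4.3, 0.6, 4.9]
grip_width: 0.0622
```

Request:
drive_tool(
  series=[
    [0, 0.003, 0.0001, 0, 0],
    [0, 0, 0, 0, 0],
  ],
)

```text
clock: 7.35
position: [0.6264, -0.0237, 0.0519]
tool_rot: [3.128, 0.025, -3.11]
force: [-0.8, 0.6, 0.7]
grip_width: 0.0623
```

```bash
python3 - <<'E'
from h import *
a=bot.grab_frame("scene")
a=cv2.resize(a[170:290,260:400],None,fx=5,fy=5,interpolation=2)
cv2.imwrite("pics/s5.png",a[:,:,::-1]); s=bot.observe(); print(s["force"],s["position"],s["tool_rot"])
E
```

```text
[0.24887618 0.63646654 0.872634  ] [ 0.62634698 -0.02373071  0.05187545] [ 3.12833369  0.0253416  -3.10950885]
```

View pics/s5.png

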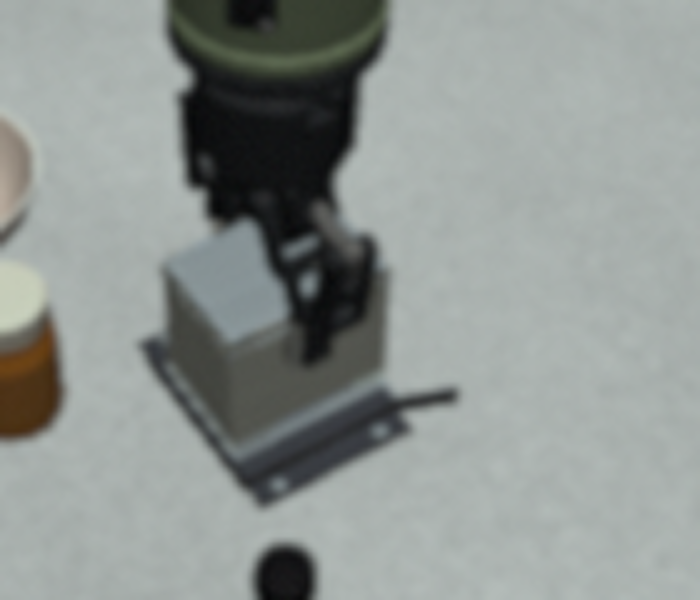

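Request:
drive_tool(
  series=[
    [0, 0.003, 0.0001, 0, 0],
    [0, 0, 0, 0, 0],
  ],
)

```text
clock: 7.6
position: [0.6275, -0.0238, 0.0521]
tool_rot: [3.128, 0.021, -3.109]
force: [-3.4, 0.2, 1.0]
grip_width: 0.0624
```

Request:
drive_tool(
  series=[
    [0, 0.003, 0.0001, 0, 0],
  ],
)

```text
clock: 7.7
position: [0.6286, -0.0238, 0.0523]
tool_rot: [3.128, 0.018, -3.109]
force: [-27.6, 0.3, 34.4]
grip_width: 0.0625
```

Request:
drive_tool(
  series=[
    [0, -0.001, 0, 0, 0],
    [0, 0, 0, 0, 0],
    [0, 0, 0, 0.004, 0],
    [0, 0, 0, 0.006, 0],
    [0, 0, 0, 0.008, 0],
  ],
  newtons=80,
)

```text
clock: 8.2
position: [0.6251, -0.0237, 0.0688]
tool_rot: [3.128, 0.012, -3.109]
force: [1.7, -1.0, -14.2]
grip_width: 0.0621
```

```bash
python3 - <<'E'
from h import *
a=bot.grab_frame("scene")
a=cv2.resize(a[170:290,260:400],None,fx=5,fy=5,interpolation=2)
cv2.imwrite("pics/s6.png",a[:,:,::-1]); s=bot.observe(); print(s["force"],s["position"],s["tool_rot"])
E
```

```text
[ -0.06872853   0.22797087 -10.21717176] [ 0.62580353 -0.0237442   0.07028269] [ 3.12763964  0.01329013 -3.10924797]
```

View pics/s6.png

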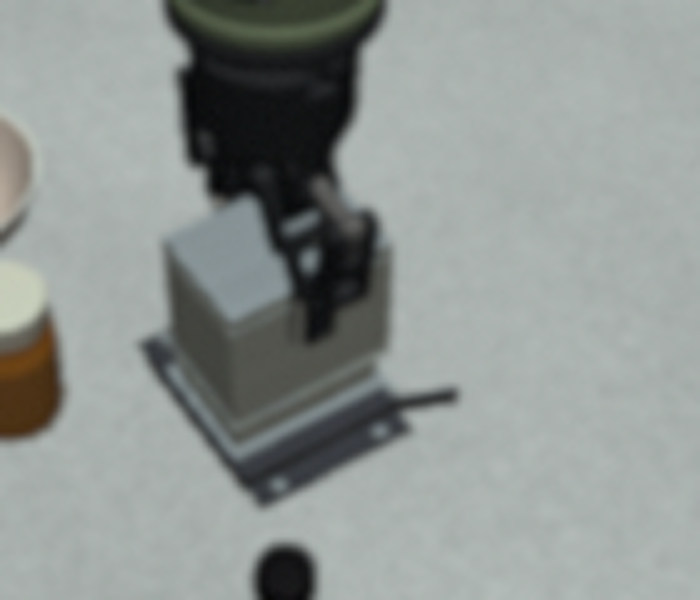

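Request:
drive_tool(
  series=[
    [0, 0, 0, 0.01, 0],
    [0, 0, 0, 0.01, 0],
    [0, 0, 0, 0.01, 0],
    [0, 0, 0, 0.01, 0],
    [0, 0, 0, 0.01, 0],
  ],
)

```text
clock: 8.75
position: [0.626, -0.0236, 0.1243]
tool_rot: [3.128, 0.014, -3.109]
force: [0.7, -0.3, -11.5]
grip_width: 0.0621
```

Request:
drive_tool(
  series=[
    [0, 0, 0, 0.01, 0],
    [0, 0, 0, 0.01, 0],
    [0, 0, 0, 0.01, 0],
    [0, 0, 0, 0.015, 0],
    [0, 0, 0, 0.015, 0],
    [0, 0, 0, 0.0, 0],
  ],
)

```text
clock: 9.35
position: [0.6283, -0.024, 0.1941]
tool_rot: [3.128, 0.022, -3.11]
force: [0.5, 1.1, -2.0]
grip_width: 0.0619
```

```bash
python3 - <<'E'
from h import *
a=bot.grab_frame("scene")
cv2.imwrite("pics/s7.png",a[:,:,::-1]); s=bot.observe(); print(s["force"],s["position"],s["tool_rot"],s["clock"])
E
```

```text
[ 0.09382425 -0.82965138 -1.47562459] [ 0.62785538 -0.02392114  0.19305543] [ 3.1275068   0.02049984 -3.10963583] 9.4
```

View pics/s7.png

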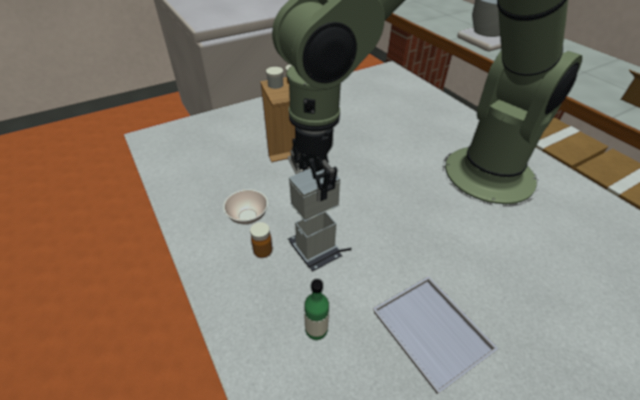

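Request:
drive_tool(
  series=[
    [0, -0.006, 0.02, 0, 0],
    [0, -0.011, 0.036, 0, 0],
    [0, -0.011, 0.036, 0, 0],
    [0, -0.011, 0.036, 0, 0],
    [0, -0.011, 0.036, 0, 0],
    [0, -0.011, 0.036, 0, 0],
    [0, -0.011, 0.036, 0, 0],
    [0, -0.011, 0.036, 0, 0],
    [0, -0.006, 0.02, 0, 0],
    [0, 0, 0, 0, 0],
  ],
)

```text
clock: 10.4
position: [0.5304, 0.2769, 0.1869]
tool_rot: [3.131, 0.014, -3.112]
force: [-0.4, -1.1, -2.1]
grip_width: 0.0622
```

Request:
drive_tool(
  series=[
    [0, 0, 0.022, -0.03, 0],
    [0, 0, 0, -0.04, 0],
    [0, 0, 0, -0.03, 0],
    [0, 0, 0, -0.01, 0],
    [0, 0, 0, 0, 0],
  ],
)

```text
clock: 10.9
position: [0.5305, 0.2978, 0.0725]
tool_rot: [3.131, 0.015, -3.112]
force: [-0.1, 0.3, -1.6]
grip_width: 0.0623
```

```bash
python3 - <<'E'
from h import *
a=bot.grab_frame("scene")
cv2.imwrite("pics/s8.png",cv2.resize(a[220:400,330:530],None,fx=3.5,fy=3.5)[:,:,::-1]); s=bot.observe(); print(s["force"],s["position"],s["tool_rot"],s["clock"])
E
```

```text
[ 0.24487893  0.41282525 -1.64686062] [0.53082598 0.29787742 0.0733269 ] [ 3.13095171  0.01533343 -3.11251053] 10.95
```

View pics/s8.png

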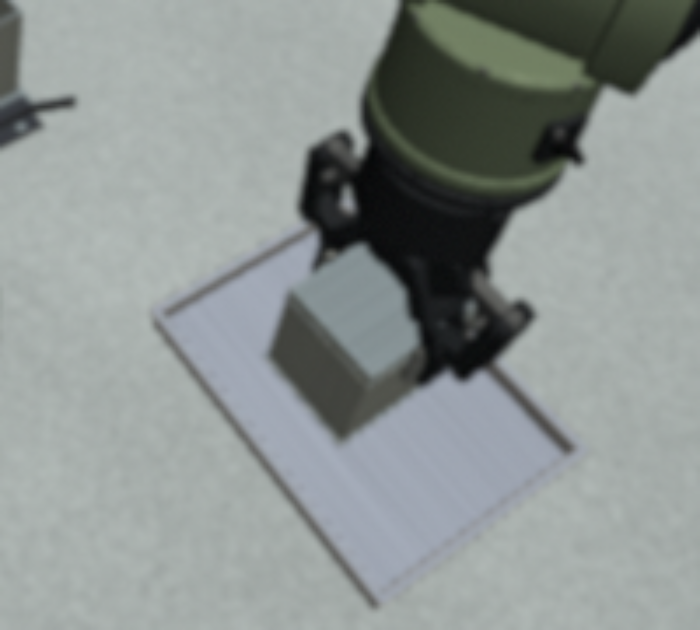

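Request:
drive_tool(
  series=[
    [0, -0.004, 0, -0.012, 0],
    [0, 0, 0, -0.008, 0],
    [0, 0, 0, -0.002, 0],
    [0, 0, 0, -0.001, 0],
  ],
)

```text
clock: 11.35
position: [0.5285, 0.2982, 0.0523]
tool_rot: [3.128, 0.02, -3.114]
force: [0.4, 0.0, -2.3]
grip_width: 0.0622
```

Request:
drive_tool(
  series=[
    [0, 0, 0, -0.003, 0],
    [0, 0, 0, -0.002, 0],
    [0, 0, 0, -0.001, 0],
  ],
)

```text
clock: 11.65
position: [0.529, 0.2985, 0.0466]
tool_rot: [3.127, 0.021, -3.114]
force: [0.0, 0.4, -1.5]
grip_width: 0.0622
```

Request:
drive_tool(
  series=[
    [0, 0, 0, -0.0015, 0],
    [0, 0, 0, -0.001, 0],
  ],
)

```text
clock: 11.85
position: [0.5292, 0.2986, 0.0441]
tool_rot: [3.127, 0.021, -3.114]
force: [0.5, 0.4, -2.1]
grip_width: 0.0623
```

Request:
drive_tool(
  series=[
    [0, 0, 0, -0.001, 0],
    [0, 0, 0, -0.0005, 0],
  ],
)

```text
clock: 12.05
position: [0.5291, 0.2987, 0.043]
tool_rot: [3.127, 0.021, -3.114]
force: [-6.3, -2.7, 16.1]
grip_width: 0.0625
```

Request:
drive_tool(
  series=[
    [0, 0, 0, 0, 0],
    [60, 0, 0, 0, 0],
    [100, 0, 0, 0, 0],
    [100, 0, 0, 0, 0],
    [100, 0, 0, 0, 0],
    [100, 0, 0, 0.01, 0],
    [100, 0, 0, 0.03, 0],
    [100, 0, 0, 0.045, 0],
  ],
)

```text
clock: 12.85
position: [0.5267, 0.2971, 0.1267]
tool_rot: [3.132, 0.014, -3.114]
force: [-0.1, 0.9, -0.4]
grip_width: 0.0854
```

```bash
python3 - <<'E'
from h import *
a=bot.grab_frame("scene")
cv2.imwrite("pics/s9.png",a[:,:,::-1]); s=bot.observe(); print(s["force"],s["position"],s["tool_rot"],s["clock"],s["qpos"])
E
```

```text
[6.057801   2.9958325  9.54176133] [0.52980042 0.29851571 0.13475863] [ 3.12653617  0.02216077 -3.11441055] 12.9 [-0.74818655  0.60760901  0.20029535  1.76276086 -0.16705329  0.76070673
  1.13358698]
```

View pics/s9.png

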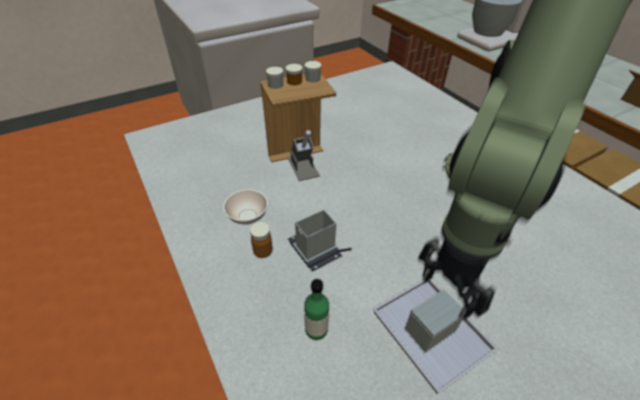

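Request:
drive_tool(
  series=[
    [100, 0, -0.02, 0.03, -0.14],
    [100, 0, -0.04, 0.03, -0.145],
    [100, 0, -0.04, 0.03, -0.145],
    [100, -0.005, -0.04, 0.03, -0.145],
    [100, -0.005, -0.04, 0.03, -0.145],
    [100, -0.005, -0.04, 0.02, -0.145],
    [100, -0.005, -0.04, 0, -0.145],
    [100, -0.005, -0.04, 0, -0.145],
    [100, -0.005, -0.04, 0, -0.145],
    [100, -0.005, -0.04, 0, -0.145],
    [100, 0, -0.03, 0, -0.145],
    [100, 0, 0, 0, -0.145],
  ],
)

```text
clock: 14.1
position: [0.4896, -0.1227, 0.3212]
tool_rot: [3.104, 0.017, 1.378]
force: [-0.3, 0.3, -0.2]
grip_width: 0.0855
```

```bash
python3 - <<'E'
from h import *
import pickle
ci=bot.camera_info("wrist"); im=bot.grab_frame("wrist"); cv2.imwrite("pics/w10.png",im[:,:,::-1]); pickle.dump(ci,open("w10.pkl","wb"))
s=bot.observe();print(s["position"],s["tool_rot"],s["qpos"])
for n in ["scoop_handle","holder_mouth","shelf_edge"]:
    for d in bot.masks_of("wrist",n)[:2]:
        m=d["mask"]; print(n,d["conf"],d["point"],m.sum())
        if n=="scoop_handle": np.save("sc10.npy",m); break
E
```

```text
[ 0.48985783 -0.12106967  0.32100736] [3.10469778 0.01628865 1.36905582] [-0.54406065  0.28381905  0.82921339  1.85047226 -0.2216648   1.06853617
  0.16371706]
scoop_handle 0.56 [352.3, 306.7] 687
holder_mouth 0.88 [340.8, 325.5] 8957
holder_mouth 0.36 [413.3, 43.2] 6732
shelf_edge 0.62 [338.7, 327.8] 9323
```

View pics/w10.png

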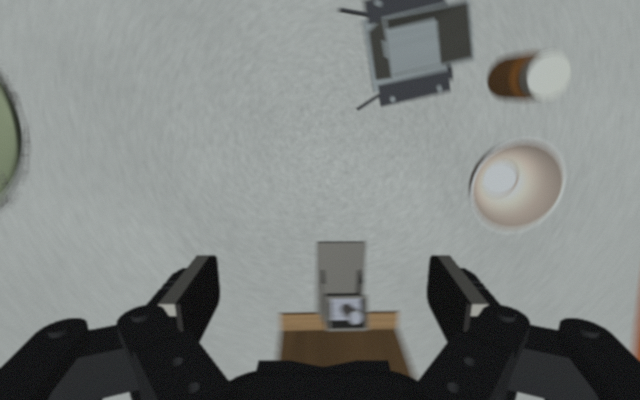

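```bash
python3 - <<'E'
import cv2
a=cv2.imread("pics/w10.png")
cv2.imwrite("pics/w10z.png",cv2.resize(a[230:380,270:410],None,fx=4,fy=4,interpolation=2))
a=cv2.imread("pics/scene0.png")
cv2.imwrite("pics/s0z.png",cv2.resize(a[115:195,270:350],None,fx=7,fy=7,interpolation=2))
a=cv2.imread("pics/w1.png")
cv2.imwrite("pics/w1h.png",cv2.resize(a[120:290,0:170],None,fx=3.5,fy=3.5,interpolation=2))
E
```

```text
(no output)
```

View pics/w10z.png

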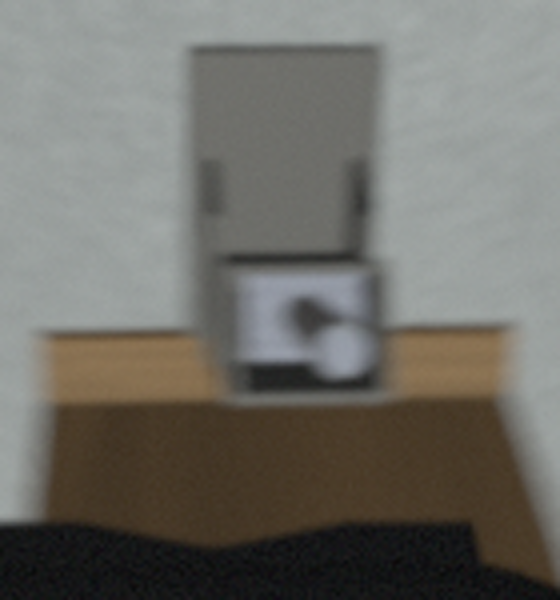

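View pics/s0z.png

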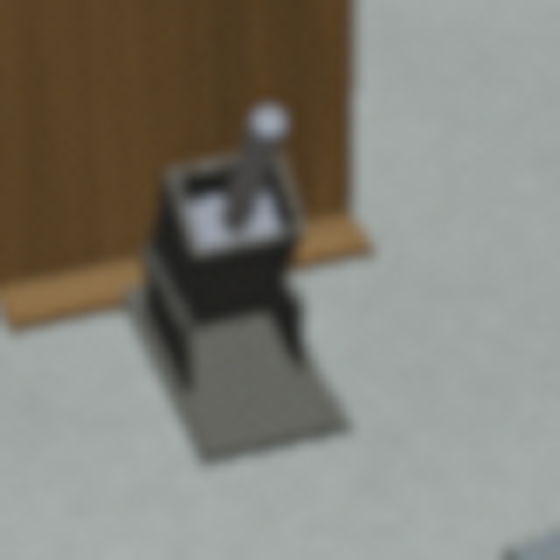

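View pics/w1h.png

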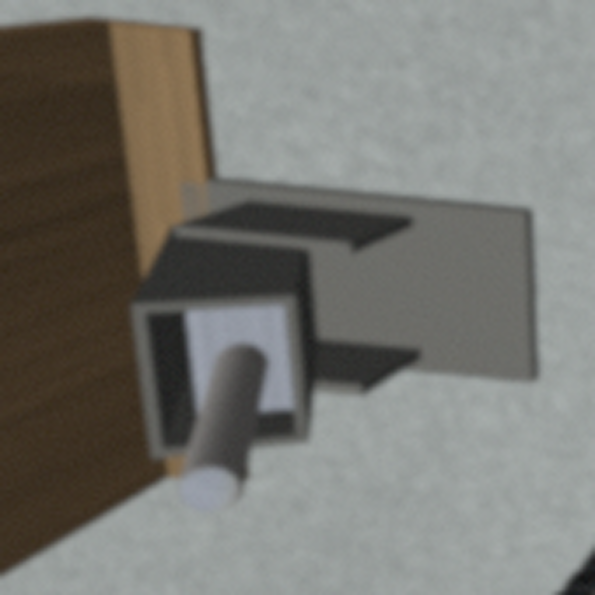

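```bash
cat > tri.py <<'E'
from h import *
def tri(obs):
    A=[];b=[]
    for o,d in obs:
        d=d/np.linalg.norm(d);M=np.eye(3)-np.outer(d,d);A.append(M);b.append(M@o)
    x=np.linalg.lstsq(np.vstack(A),np.hstack(b),rcond=None)[0]
    return x,[round(float(np.linalg.norm(np.cross(x-o,d/np.linalg.norm(d))))*1000,1) for o,d in obs]
E
python3 - <<'E'
from tri import *
import pickle
c10=pickle.load(open("w10.pkl","rb"));c1=pickle.load(open("w1.pkl","rb"));cs=bot.camera_info("scene");ct=bot.camera_info("top")
V=dict(w10=(c10,4,(270,230)),s=(cs,7,(270,115)),w1=(c1,3.5,(0,120)),t=(ct,4.5,(400,190)))
def P(**k):
    obs=[]
    for v,u in k.items():
        ci,f,o=V[v]; obs.append(ray(None,[(u[0]+.5)/f+o[0]-.5,(u[1]+.5)/f+o[1]-.5],ci))
    x,r=tri(obs); return x,r
tip,r=P(w10=(344,350),s=(269,122),w1=(210,488),t=(174,229)); print("tip",tip.round(4),r)
base,r2=P(w10=(305,313),s=(234,215),w1=(244,352),t=(226,248)); print("base",base.round(4),r2)
d=tip-base; print(np.linalg.norm(d),d/np.linalg.norm(d))
# pocket mouth corners (outer) in w10, w1
for n,k in dict(c_a=dict(w10=(225,260),w1=(305,435)),c_b=dict(w10=(385,260),w1=(298,300)),c_c=dict(w10=(390,398),w1=(137,305)),c_d=dict(w10=(235,400),w1=(157,452))).items():
    print(n,P(**k))
# shelf front edge corners top view upper front edge z .262
for u in [(293,48),(238,425)]: print("shelf",onz("top",[u[0]/4.5+400,u[1]/4.5+190],.262))
# scene shelf front lower corners z=.25
for u in [(150,200),(432,155)]: print("shelf s",onz("scene",[u[0]/4.5+240,u[1]/4.5+60],.25))
E
```

```text
tip [ 0.5024 -0.269   0.168 ] [2.1, 1.7, 0.8, 2.2]
base [ 0.493  -0.3151  0.0872] [2.1, 1.2, 1.1, 3.1]
0.09350906683648212 [0.10037729 0.49336637 0.86401043]
c_a (array([ 0.47888893, -0.21867799,  0.19834138]), [0.4, 0.4])
c_b (array([ 0.52846916, -0.43207781, -0.10775589]), [1.7, 1.7])
c_c (array([ 0.51810419, -0.48744071, -0.08199178]), [1.5, 1.5])
c_d (array([ 0.47566616, -0.24388314,  0.21038423]), [1.3, 1.3])
shelf [ 0.58594694 -0.30621671  0.262     ]
shelf [ 0.41261938 -0.27495992  0.262     ]
shelf s [ 0.57777451 -0.31700763  0.25      ]
shelf s [ 0.40588959 -0.27960906  0.25      ]
```

Request:
drive_tool(
  series=[
    [100, 0.02, 0.0, 0.01, 0.14],
    [100, 0.025, 0.0, 0.01, 0.145],
    [100, 0.025, 0.0, 0.01, 0.145],
    [100, 0.025, 0.0, 0.01, 0.145],
    [100, 0.025, 0.0, 0.01, 0.145],
    [100, 0.025, 0.0, 0.01, 0.145],
    [100, 0.025, 0.0, 0.01, 0.145],
    [100, 0.025, 0.0, 0, 0.145],
    [100, 0.025, 0.0, 0, 0.145],
    [100, 0.025, 0.0, 0, 0.145],
    [100, 0.025, 0.0, 0, 0.145],
    [100, 0, 0, 0, 0],
  ],
)

```text
clock: 15.5
position: [0.7706, -0.1032, 0.3935]
tool_rot: [3.097, 0.012, 3.057]
force: [-0.2, 0.4, -0.7]
grip_width: 0.0851
```

```bash
python3 - <<'E'
from h import *
s=bot.observe(); print(s["qpos"].round(3),s["position"],s["tool_rot"])
E
```

```text
[-0.064  0.747  0.352  0.848 -0.282  1.572  1.685] [ 0.77056696 -0.10316824  0.39352987] [3.09739934 0.01153376 3.05711933]
```

Request:
drive_tool(
  series=[
    [100, 0.02, -0.003, 0.02, 0],
    [100, 0.02, -0.003, 0.02, 0],
    [100, 0.02, -0.003, 0.02, 0],
    [100, 0.0, 0, 0, 0],
  ],
)

```text
clock: 15.9
position: [0.8199, -0.1081, 0.4421]
tool_rot: [3.093, 0.009, 3.064]
force: [0.4, -0.4, -2.3]
grip_width: 0.0858
```

```bash
python3 - <<'E'
from h import *
s=bot.observe(); print(s["qpos"].round(3),s["position"],s["tool_rot"])
E
```

```text
[ 0.022  0.94   0.356  0.343 -0.351  1.87   1.622] [ 0.81990889 -0.10805871  0.4421119 ] [3.09292484 0.00862414 3.06355858]
```

Close to the joint-6 and joint-4 bounds; see whether the tool gives way in tilt there.

Request:
drive_tool(
  series=[
    [100, 0.006, 0, 0.012, 0],
    [100, 0.003, 0, 0.012, 0],
  ],
)

```text
clock: 16.1
position: [0.8213, -0.1064, 0.4585]
tool_rot: [3.092, 0.017, 3.065]
force: [0.4, 0.2, -1.5]
grip_width: 0.0859
```

```bash
python3 - <<'E'
from h import *
s=bot.observe(); print(s["qpos"].round(3),s["position"],s["tool_rot"])
E
```

```text
[ 0.033  0.968  0.393  0.245 -0.399  1.93   1.608] [ 0.82129685 -0.10635087  0.45846229] [3.09191235 0.01713351 3.06509774]
```

Request:
drive_tool(
  series=[
    [100, 0.0, 0, 0.01, 0],
  ],
)

```text
clock: 16.2
position: [0.8173, -0.1057, 0.4663]
tool_rot: [3.092, 0.02, 3.065]
force: [0.1, -0.2, 0.4]
grip_width: 0.0852
```

```bash
python3 - <<'E'
from h import *
s=bot.observe(); print(s["qpos"].round(4),s["position"],s["tool_rot"])
E
```

```text
[ 0.0301  0.9538  0.3918  0.2559 -0.3959  1.9308  1.6098] [ 0.8172577  -0.10567903  0.46630008] [3.09197626 0.02040023 3.06535057]
```

Request:
drive_tool(
  series=[
    [100, 0.015, 0, 0.025, 0],
    [100, 0.015, 0, 0.025, 0],
    [100, 0.015, 0, 0.025, 0],
  ],
)

```text
clock: 16.5
position: [0.8145, -0.0974, 0.5091]
tool_rot: [3.093, 0.082, 3.063]
force: [-0.3, -0.4, 0.4]
grip_width: 0.0856
```

```bash
python3 - <<'E'
from h import *
s=bot.observe(); print(s["qpos"].round(4),s["position"],s["tool_rot"])
E
```

```text
[ 0.0205  0.9142  0.4168  0.2322 -0.4186  1.9322  1.5958] [ 0.81450098 -0.09744823  0.50909736] [3.09275561 0.08200014 3.06276841]
```

Request:
drive_tool(
  series=[
    [100, 0.012, 0, 0.03, 0],
    [100, 0.012, 0, 0.03, 0],
    [100, 0.012, 0, 0.03, 0],
  ],
)

```text
clock: 16.8
position: [0.803, -0.0897, 0.5627]
tool_rot: [3.094, 0.151, 3.06]
force: [-0.1, 0.3, 0.3]
grip_width: 0.0854
```

```bash
python3 - <<'E'
from h import *
s=bot.observe(); print(s["qpos"].round(4),s["position"],s["tool_rot"])
E
```

```text
[ 0.0085  0.8531  0.4333  0.2237 -0.4276  1.9325  1.5843] [ 0.80300221 -0.08970555  0.56270963] [3.09395159 0.15107888 3.05993618]
```

Request:
drive_tool(
  series=[
    [100, 0.012, 0, 0.03, 0],
    [100, 0.012, 0, 0.03, 0],
    [100, 0.012, 0, 0.03, 0],
    [100, 0.012, 0, 0.03, 0],
    [100, 0.012, 0, 0.03, 0],
    [100, 0.012, 0, 0.03, 0],
  ],
)

```text
clock: 17.4
position: [0.7824, -0.0762, 0.6569]
tool_rot: [3.094, 0.292, 3.053]
force: [-0.4, 0.4, -0.2]
grip_width: 0.0854
```

```bash
python3 - <<'E'
from h import *
s=bot.observe(); print(s["qpos"].round(4),s["position"],s["tool_rot"])
E
```

```text
[-0.0094  0.7678  0.5325  0.1694 -0.515   1.9325  1.5616] [ 0.78237677 -0.07615279  0.65686129] [3.09350401 0.29212813 3.05346164]
```

Request:
drive_tool(
  series=[
    [100, -0.02, 0, -0.02, -0.1],
    [100, -0.025, -0.002, -0.025, -0.14],
    [100, -0.025, -0.002, -0.025, -0.145],
    [100, -0.025, -0.002, -0.025, -0.145],
    [100, -0.025, -0.002, -0.025, -0.145],
    [100, -0.025, -0.002, -0.025, -0.145],
    [100, -0.025, -0.002, -0.025, -0.145],
    [100, -0.025, -0.002, -0.025, -0.145],
    [100, -0.025, -0.002, -0.025, -0.145],
    [100, -0.025, -0.002, -0.025, -0.145],
    [100, -0.025, -0.002, -0.025, -0.145],
    [100, -0.02, -0.002, -0.025, -0.145],
  ],
)

```text
clock: 18.6
position: [0.5265, -0.0936, 0.4015]
tool_rot: [3.076, 0.297, 1.501]
force: [0.3, 0.2, -0.3]
grip_width: 0.0856
```

```bash
cat > sc.py <<'E'
from h import *
from scipy.spatial.transform import Rotation as R
s=bot.observe(); print(s["qpos"].round(3),s["position"].round(4),s["tool_rot"].round(3),s["clock"])
tip=np.array([0.5024,-0.269,0.168]);d=np.array([.1,.4934,.864]);d/=np.linalg.norm(d)
M=R.from_euler("xyz",s["tool_rot"]).as_matrix()
z=M[:,2]
out=np.array([np.cos(1.38),np.sin(1.38),0]); yh=np.array([-out[1],out[0],0])*-1
print("lean out",-z@out/-z[2],"side",z@yh,"jaw",M[:,1].round(3), "jaw.out",M[:,1]@out)
G=tip-.014*d; tcp=G+.0187*z; print("target TCP",tcp.round(4),"delta",(tcp-s["position"]).round(4))
E
python3 sc.py
```

```text
[-0.973  0.378  1.178  1.705 -0.064  1.189  0.122] [ 0.5265 -0.0936  0.4015] [3.076 0.297 1.501] 18.6
lean out 0.29543769321873364 side 0.10087079996531885 jaw [ 0.997 -0.05   0.063] jaw.out 0.13984862522490424
target TCP [ 0.5019 -0.2814  0.1381] delta [-0.0246 -0.1878 -0.2634]
```

Request:
drive_tool(
  series=[
    [100, -0.01, -0.03, -0.04, -0.065],
    [100, -0.01, -0.04, -0.04, -0.065],
    [100, -0.003, -0.04, -0.04, 0],
    [100, 0, 0, 0, 0],
  ],
)

```text
clock: 19.0
position: [0.5027, -0.1954, 0.2867]
tool_rot: [3.072, 0.294, 1.358]
force: [-0.4, 0.3, 1.2]
grip_width: 0.0853
```

```bash
sed -i 's/\.014\*d/.010*d/; s/^print("lean/T=M;print("z",z.round(3));print("lean/' sc.py; cat >> sc.py <<'E'
print("standoff delta",(tcp-.07*z-s["position"]).round(4))
E
python3 sc.py; python3 - <<'E'
from h import *
import pickle
ci=bot.camera_info("wrist"); im=bot.grab_frame("wrist"); cv2.imwrite("pics/w11.png",im[:,:,::-1]); pickle.dump(ci,open("w11.pkl","wb"))
a=bot.grab_frame("scene"); cv2.imwrite("pics/s11.png",a[:,:,::-1])
E
```

```text
[-0.682  0.49   1.076  1.884 -0.181  0.911  0.219] [ 0.5027 -0.1954  0.2867] [3.072 0.294 1.358] 19.0
z [ 0.007 -0.297 -0.955]
lean out 0.3041210876349547 side 0.06339337214014405 jaw [ 0.979 -0.191  0.067] jaw.out -0.0015416945033731363
target TCP [ 0.5015 -0.2795  0.1415] delta [-0.0012 -0.0841 -0.1452]
standoff delta [-0.0017 -0.0633 -0.0784]
```

View pics/w11.png

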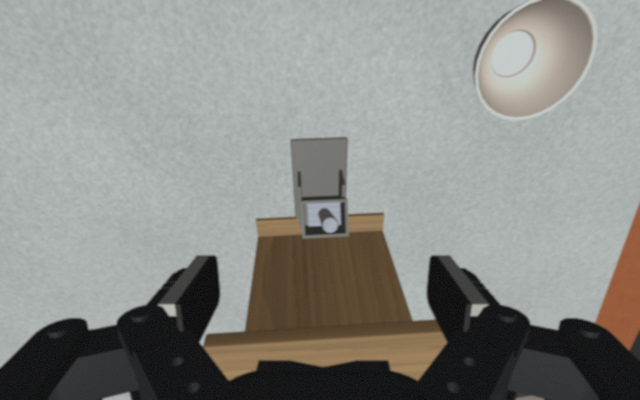

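View pics/s11.png

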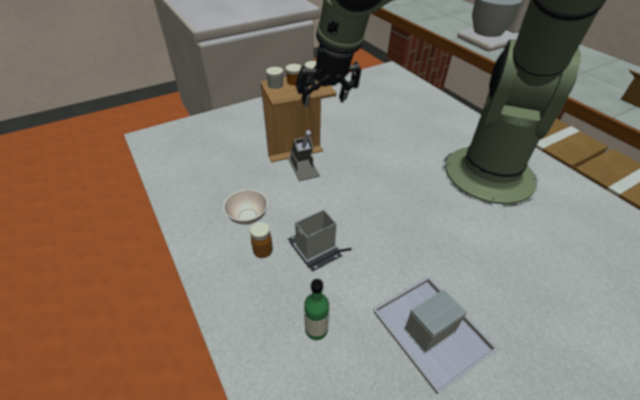

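```bash
python3 - <<'E'
import cv2
a=cv2.imread("pics/w11.png")
cv2.imwrite("pics/w11z.png",cv2.resize(a[190:390,190:460],None,fx=2.9,fy=2.9,interpolation=2))
from tri import *
import pickle
c=pickle.load(open("w11.pkl","rb"))
for p in ([.5024,-.269,.168],[.493,-.3151,.0872],[.5,-.295,.25],[.58,-.3116,.25],[.409,-.2773,.25]): print(p,proj(None,p,c).round(1), ((proj(None,p,c)-[190,190])*2.9).round())
E
```

```text
[0.5024, -0.269, 0.168] [329.  224.5] [403. 100.]
[0.493, -0.3151, 0.0872] [322.3 213.9] [384.  69.]
[0.5, -0.295, 0.25] [342.1 326.5] [441. 396.]
[0.58, -0.3116, 0.25] [457.3 320.8] [775. 379.]
[0.409, -0.2773, 0.25] [205.6 334.4] [ 45. 419.]
```

View pics/w11z.png

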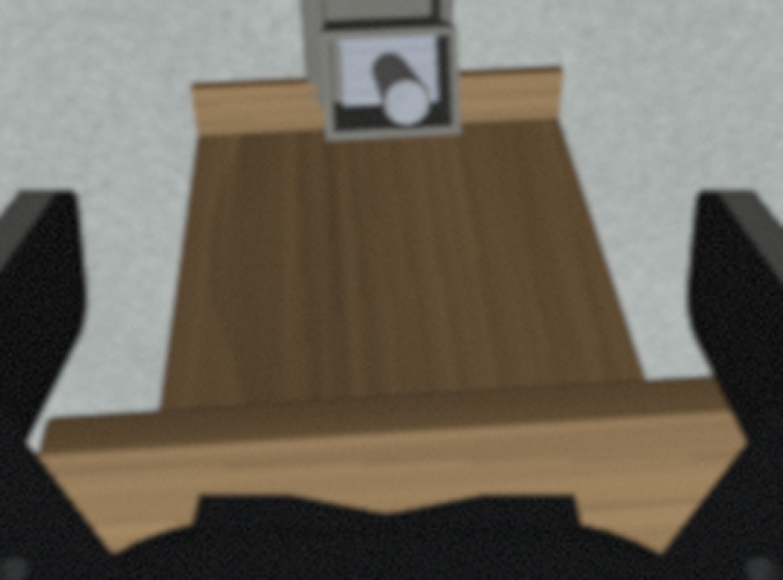

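Request:
drive_tool(
  series=[
    [100, 0, -0.02, -0.025, 0],
    [100, 0, -0.022, -0.026, 0],
    [100, -0.002, -0.02, -0.026, 0],
    [100, 0, 0, 0, 0],
  ],
)

```text
clock: 19.5
position: [0.5096, -0.2513, 0.2141]
tool_rot: [3.059, 0.29, 1.368]
force: [-0.6, -0.5, 0.2]
grip_width: 0.0851
```

```bash
python3 sc.py; python3 - <<'E'
from h import *
a=bot.grab_frame("scene"); cv2.imwrite("pics/s12.png",cv2.resize(a[40:200,230:400],None,fx=4,fy=4)[:,:,::-1])
a=bot.grab_frame("wrist"); cv2.imwrite("pics/w12.png",a[:,:,::-1])
E
```

```text
[-0.455  0.581  0.927  1.927 -0.278  0.723  0.361] [ 0.5096 -0.2513  0.2141] [3.059 0.29  1.368] 19.5
z [ 0.024 -0.295 -0.955]
lean out 0.29899071306965247 side 0.07930557884785625 jaw [ 0.981 -0.178  0.079] jaw.out 0.01151016035714247
target TCP [ 0.5018 -0.2795  0.1415] delta [-0.0077 -0.0281 -0.0726]
standoff delta [-0.0094 -0.0074 -0.0057]
```

View pics/s12.png

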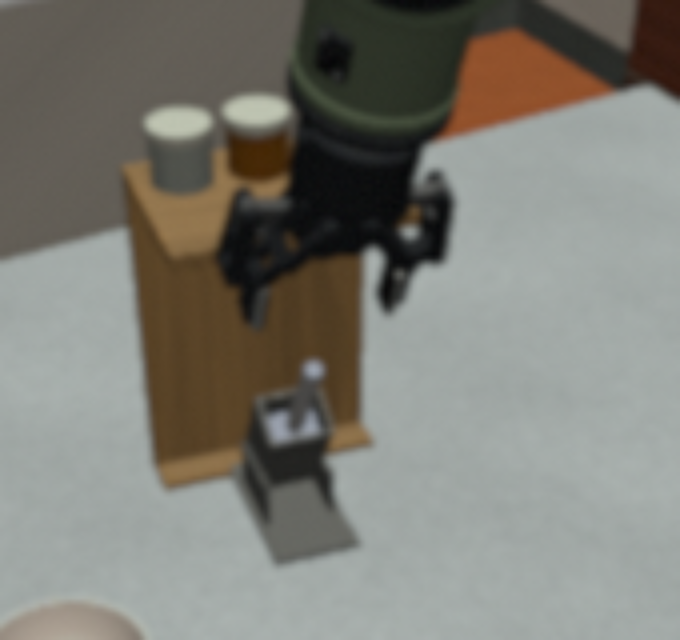

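View pics/w12.png

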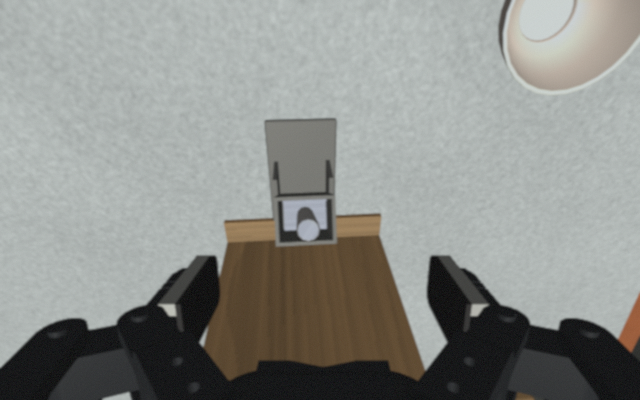

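Request:
drive_tool(
  series=[
    [100, -0.008, -0.007, -0.015, 0],
    [100, -0.004, -0.007, -0.018, 0],
    [100, -0.003, -0.007, -0.015, 0],
  ],
)

```text
clock: 19.9
position: [0.5019, -0.2669, 0.1723]
tool_rot: [3.046, 0.287, 1.375]
force: [0.8, 0.4, -0.2]
grip_width: 0.0853
```

```bash
python3 sc.py; python3 - <<'E'
from h import *
a=bot.grab_frame("wrist"); cv2.imwrite("pics/w13.png",a[:,:,::-1])
E
```

```text
[-0.373  0.617  0.851  1.98  -0.325  0.603  0.419] [ 0.5019 -0.2669  0.1723] [3.046 0.287 1.375] 19.9
z [ 0.038 -0.295 -0.955]
lean out 0.2960259888106207 side 0.0934671146640667 jaw [ 0.982 -0.168  0.091] jaw.out 0.021525502507022214
target TCP [ 0.5021 -0.2795  0.1415] delta [ 0.0002 -0.0125 -0.0308]
standoff delta [-0.0024  0.0081  0.036 ]
```

View pics/w13.png

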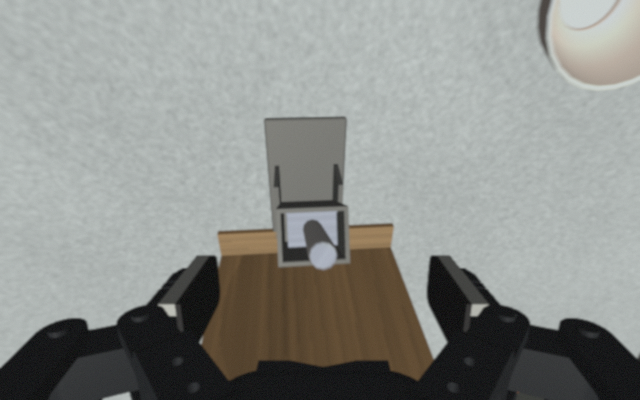

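Request:
drive_tool(
  series=[
    [100, -0.001, -0.007, -0.015, 0],
    [100, -0.001, -0.007, -0.015, 0],
  ],
)

```text
clock: 20.15
position: [0.5023, -0.2791, 0.1435]
tool_rot: [3.043, 0.287, 1.377]
force: [-0.7, 0.3, 1.0]
grip_width: 0.0853
```

```bash
python3 sc.py; python3 - <<'E'
from h import *
a=bot.grab_frame("wrist"); cv2.imwrite("pics/w14.png",a[:,:,::-1])
a=bot.grab_frame("scene"); cv2.imwrite("pics/s14.png",cv2.resize(a[40:200,230:400],None,fx=4,fy=4)[:,:,::-1])
print(bot.observe()["force"])
E
```

```text
[-0.306  0.654  0.791  1.991 -0.358  0.535  0.456] [ 0.5023 -0.2791  0.1435] [3.043 0.287 1.377] 20.15
z [ 0.042 -0.295 -0.955]
lean out 0.29501145209236385 side 0.09762018638983566 jaw [ 0.982 -0.164  0.094] jaw.out 0.025099784758219945
target TCP [ 0.5022 -0.2795  0.1415] delta [-0.0001 -0.0003 -0.002 ]
standoff delta [-0.0031  0.0203  0.0648]
[0.15756701 0.3164681  1.10002594]
```

View pics/w14.png

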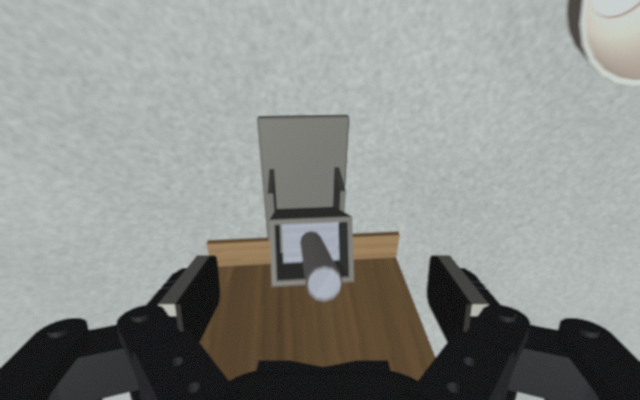

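View pics/s14.png

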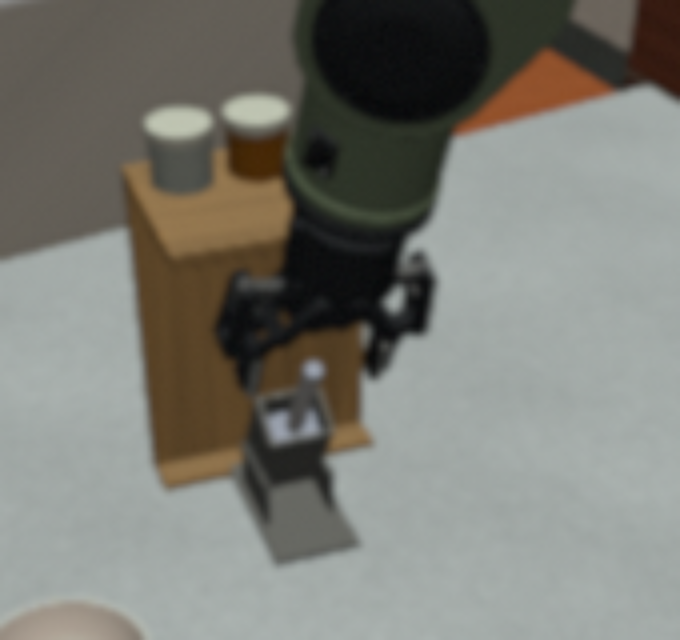

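Request:
drive_tool(
  series=[
    [60, -0.001, -0.002, -0.004, 0],
    [0, -0.0005, 0, -0.001, 0],
    [0, 0, 0, 0, 0],
    [0, 0, 0, 0, 0],
    [0, 0, 0, 0, 0],
  ],
  newtons=60,
)

```text
clock: 20.75
position: [0.5027, -0.2794, 0.1413]
tool_rot: [3.041, 0.286, 1.379]
force: [-6.6, 3.9, 6.2]
grip_width: 0.0133
```

```bash
python3 sc.py; python3 - <<'E'
from h import *
a=bot.grab_frame("wrist"); cv2.imwrite("pics/w15.png",a[:,:,::-1])
print(bot.observe()["force"],bot.observe()["grip_width"])
E
```

```text
[-0.301  0.656  0.785  1.993 -0.361  0.527  0.46 ] [ 0.5027 -0.2794  0.1413] [3.041 0.286 1.379] 20.75
z [ 0.045 -0.295 -0.954]
lean out 0.2943570000445837 side 0.10024412171076562 jaw [ 0.982 -0.162  0.097] jaw.out 0.02713282479190493
target TCP [ 0.5022 -0.2794  0.1415] delta [-0.0005 -0.0001  0.0002]
standoff delta [-0.0037  0.0206  0.067 ]
[-4.47741531  4.45143929 10.37897537] 0.01263419167814513
```

View pics/w15.png

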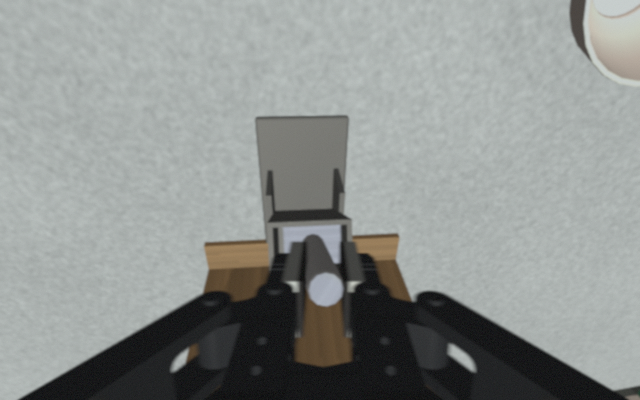

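Request:
drive_tool(
  series=[
    [0, 0.0005, 0.003, 0.005, 0],
    [0, 0.001, 0.006, 0.0105, 0],
    [0, 0.001, 0.006, 0.0105, 0],
  ],
)

```text
clock: 21.1
position: [0.5019, -0.2641, 0.1673]
tool_rot: [3.047, 0.286, 1.377]
force: [-2.1, 0.6, -2.4]
grip_width: 0.0122
```

Request:
drive_tool(
  series=[
    [0, 0.003, 0.006, 0.0105, 0],
    [0, 0.003, 0.006, 0.0105, 0],
    [0, 0.0025, 0.006, 0.0105, 0],
    [0, 0.002, 0.006, 0.0105, 0],
  ],
)

```text
clock: 21.5
position: [0.5111, -0.2373, 0.2129]
tool_rot: [3.051, 0.285, 1.377]
force: [1.0, -1.4, -0.1]
grip_width: 0.0123
```

```bash
python3 - <<'E'
from h import *
a=bot.grab_frame("scene"); cv2.imwrite("pics/s16.png",cv2.resize(a[40:200,230:400],None,fx=4,fy=4)[:,:,::-1])
print(bot.observe()["force"],bot.observe()["grip_width"])
E
```

```text
[2.75711546 0.28229023 2.60938548] 0.012105430100544634
```

View pics/s16.png

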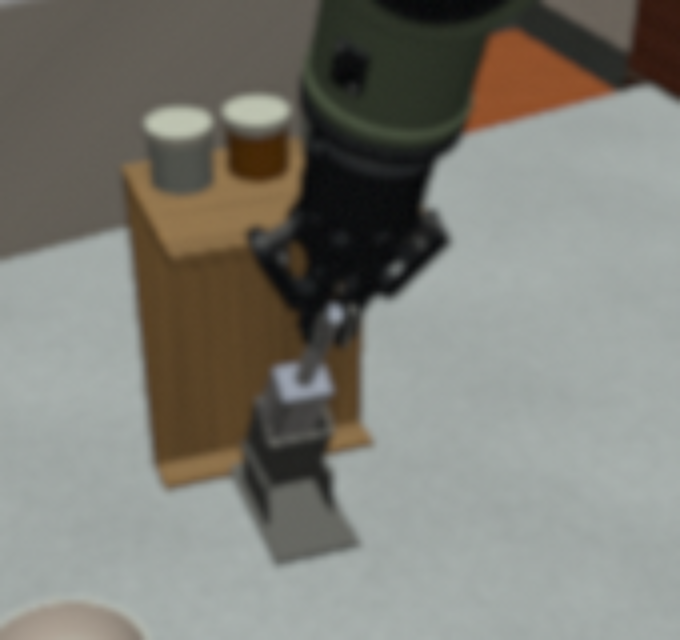

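Request:
drive_tool(
  series=[
    [0, 0.002, 0.006, 0.0105, 0],
    [0, 0.002, 0.006, 0.0105, 0],
    [0, 0.002, 0.01, 0.02, 0],
    [0, 0.001, 0.015, 0.025, 0],
    [0, 0.001, 0.015, 0.025, 0],
    [0, 0.0, 0.0, 0.0, 0],
  ],
)

```text
clock: 22.15
position: [0.5256, -0.1803, 0.3131]
tool_rot: [3.039, 0.284, 1.379]
force: [0.0, 0.7, -0.8]
grip_width: 0.0123
```

```bash
python3 - <<'E'
from h import *
import pickle
s=bot.observe(); ci=bot.camera_info("wrist")
b=bot.grab_frame("wrist");cv2.imwrite("pics/w17.png",b[:,:,::-1])
a=bot.grab_frame("scene"); cv2.imwrite("pics/s17.png",a[:,:,::-1])
t=bot.grab_frame("top"); cv2.imwrite("pics/t17.png",t[:,:,::-1])
pickle.dump((s,ci),open("w17.pkl","wb")); print(s["position"],s["tool_rot"],s["qpos"].round(3))
E
```

```text
[ 0.52563274 -0.18030508  0.31312909] [3.03877752 0.2840921  1.3794269 ] [-0.718  0.468  1.088  1.831 -0.174  0.947  0.209]
```

View pics/s17.png

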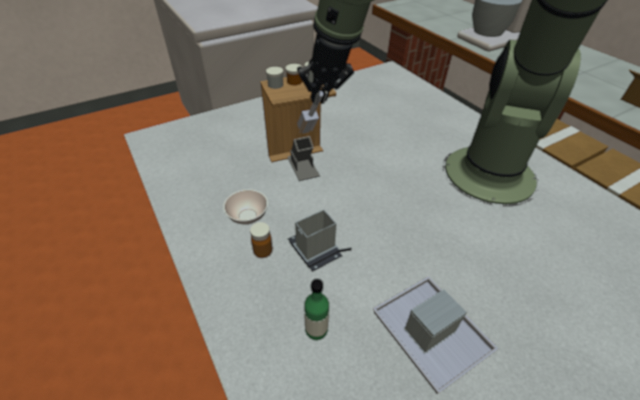

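View pics/w17.png

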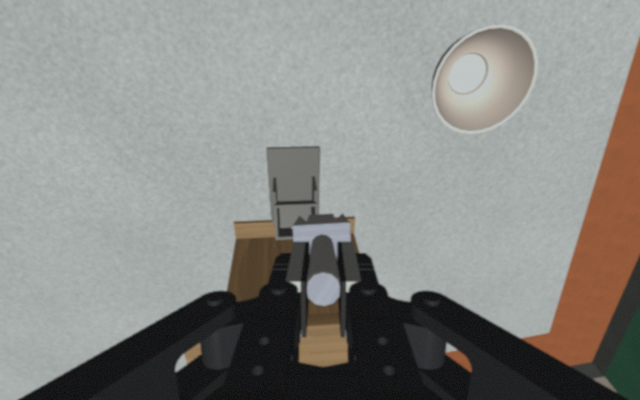

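View pics/t17.png

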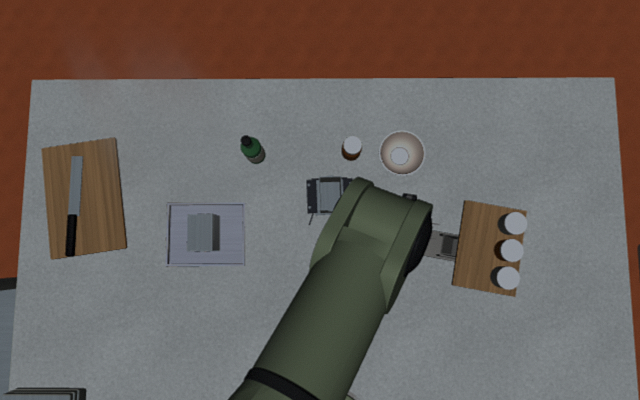

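```bash
cat > scoop.py <<'E'
from tri import *
from scipy.spatial.transform import Rotation as R
import pickle
Mg=R.from_euler("xyz",[3.041,.286,1.379]).as_matrix();pg=np.array([.5027,-.2794,.1413])
tip=np.array([0.5024,-0.269,0.168]);d=np.array([.1,.4934,.864]);d/=np.linalg.norm(d)
tt=Mg.T@(tip-pg); td=Mg.T@d
E
python3 - <<'E'
from scoop import *
print(tt,td)
s,ci=pickle.load(open("w17.pkl","rb"))
M=R.from_euler("xyz",s["tool_rot"]).as_matrix()
T=M@tt+s["position"]; D=M@td
for l in (0,.095,.167): print(l,(T-l*D).round(4),proj(None,T-l*D,ci).round(1))
a=cv2.imread("pics/w17.png"); cv2.imwrite("pics/w17z.png",cv2.resize(a[200:320,260:390],None,fx=5,fy=5,interpolation=2))
a=cv2.imread("pics/s17.png"); cv2.imwrite("pics/s17z.png",cv2.resize(a[60:180,260:370],None,fx=5,fy=5,interpolation=2))
for l in (0,.095,.167): print(((proj("scene",T-l*D)-[260,60])*5).round(),((proj(None,T-l*D,ci)-[260,200])*5).round())
E
```

```text
[ 0.00220721  0.00059454 -0.02856422] [ 0.23922444  0.10159885 -0.96563417]
0 [ 0.5253 -0.1699  0.3398] [322.8 287.6]
0.095 [ 0.516  -0.2167  0.2577] [307.6 243.8]
0.167 [ 0.509  -0.2522  0.1954] [302.5 229.2]
[298. 162.] [314. 438.]
[264. 267.] [238. 219.]
[242. 334.] [213. 146.]
```

View pics/w17z.png

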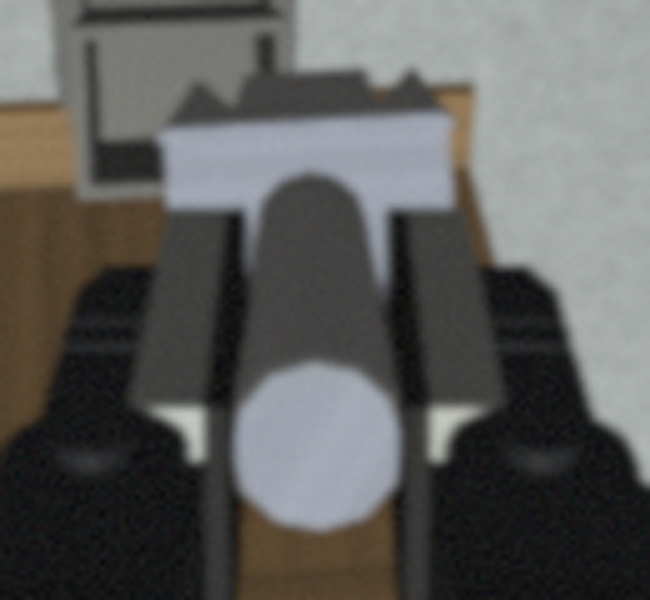

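View pics/s17z.png

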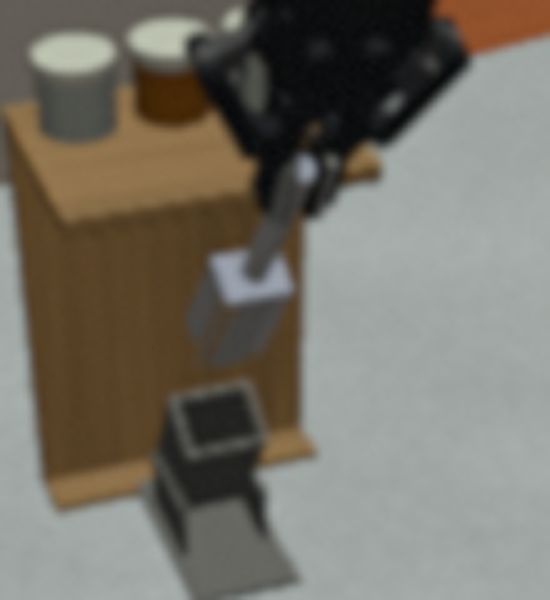

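```bash
python3 - <<'E'
from scoop import *
from scipy.optimize import least_squares
s,ci=pickle.load(open("w17.pkl","rb"))
M=R.from_euler("xyz",s["tool_rot"]).as_matrix()
def pts(p):
    dx,dy=p[:2]; D=np.array([dx,dy,-1]);D/=np.linalg.norm(D); t=np.array(p[2:5]); return t,D
def res(p):
    t,D=pts(p); T=M@t+s["position"]; W=M@D
    r=[]
    for l,u in ((0,(316,445)),(.095,(311,222))): r+=list(proj(None,T-l*W,ci)-(np.array(u)/5+[260,200]-.4))
    for l,u in ((0,(303,163)),(.095,(252,272)),(.167,(225,350))): r+=list((proj("scene",T-l*W)-(np.array(u)/5+[260,60]-.4))*.7)
    r+=list((t-tt)*300)
    return r
o=least_squares(res,[.24,0,*tt]); t,D=pts(o.x); print(t,D,np.round(o.fun,1)); W=M@D; print("world d",W,np.degrees(np.arccos(W[2])))
pickle.dump((t,D),open("scoop.pkl","wb"))
E
```

```text
[ 0.00187493  0.00059913 -0.02875784] [ 0.23587172  0.00860962 -0.97174606] [ 0.   0.1 -0.3 -0.5 -0.4  0.  -0.4 -0.1 -1.1 -1.3 -0.1  0.  -0.1]
world d [0.00513822 0.50585054 0.86260584] 30.3895626359029
```

Request:
drive_tool(
  series=[
    [0, 0, 0.015, 0, 0.1],
    [0, 0, 0.015, 0, 0.135],
    [0, 0, 0.015, 0, 0.135],
    [0, 0, 0.015, 0, 0.135],
    [0, 0, 0.015, 0, 0.135],
    [0, 0, 0.015, 0, 0.135],
    [0, 0, 0.015, 0, 0.135],
    [0, 0, 0.015, 0, 0.135],
    [0, 0, 0.015, 0, 0.135],
    [0, 0, 0.01, 0, 0.135],
    [0, 0, 0.01, 0, 0.135],
    [0, 0, 0, 0, 0.1],
  ],
)

```text
clock: 23.5
position: [0.5183, -0.0263, 0.302]
tool_rot: [3.052, 0.287, 2.983]
force: [-0.7, -0.7, -0.9]
grip_width: 0.0123
```

```bash
cat > go.py <<'E'
from tri import *
from scipy.spatial.transform import Rotation as R
import pickle,sys
t,D=pickle.load(open("scoop.pkl","rb"))
HOME=np.array([.620,-.0236,0]); YB=.037
if __name__=="__main__":
    s=bot.observe(); M=R.from_euler("xyz",s["tool_rot"]).as_matrix()
    W=M@D; T=M@t+s["position"]; az=np.arctan2(W[1],W[0])
    print("pos",s["position"].round(4),"rot",s["tool_rot"].round(3),"q",s["qpos"].round(3),"F",s["force"].round(1),"clk",s["clock"])
    print("lean deg",np.degrees(np.arccos(W[2])).round(1),"turn needed",((np.pi+YB)-az+np.pi)%(2*np.pi)-np.pi)
    bt=T-.167*W; bc=T-.131*W
    c,sn=np.cos(YB),np.sin(YB); Rb=np.array([[c,sn,0],[-sn,c,0],[0,0,1]])
    print("bowl tip in tin",(Rb@(bt-HOME)).round(4),"bowl ctr",(Rb@(bc-HOME)).round(4),"handle end",(Rb@(T-HOME)).round(4))
E
python3 go.py; python3 - <<'E'
from h import *
import pickle
ci=bot.camera_info("wrist"); b=bot.grab_frame("wrist");cv2.imwrite("pics/w18.png",b[:,:,::-1]);pickle.dump(ci,open("w18.pkl","wb"))
E
```

```text
pos [ 0.5183 -0.0263  0.302 ] rot [3.052 0.287 2.983] q [-0.611  0.143  0.642  2.045 -0.209  0.694  1.58 ] F [-0.7 -0.7 -0.9] clk 23.5
lean deg 30.5 turn needed 0.03945667262799457
bowl tip in tin [-0.0272 -0.0023  0.1851] bowl ctr [-0.0455 -0.0016  0.2161] handle end [-0.1118  0.001   0.329 ]
```

View pics/w18.png

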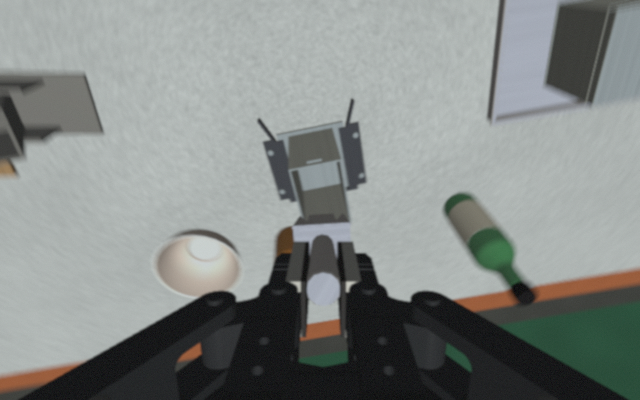

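```bash
python3 - <<'E'
from h import *
import pickle
ci=pickle.load(open("w18.pkl","rb")); a=cv2.imread("pics/w18.png")
b=cv2.resize(a[80:240,240:400],None,fx=4.5,fy=4.5,interpolation=2)
def dr(pts,c):
    for q in pts:
        u=(proj(None,q,ci)-[240,80]+.5)*4.5; cv2.circle(b,tuple(int(v) for v in u),4,c,-1)
dr(box(.62,-.0236,.037,.042,.028,.092,.092),(0,0,255)); dr(box(.62,-.0236,.037,.047,.042,.004,.004),(0,255,0))
cv2.imwrite("pics/w18z.png",b[:600])
E
```

```text
(no output)
```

View pics/w18z.png

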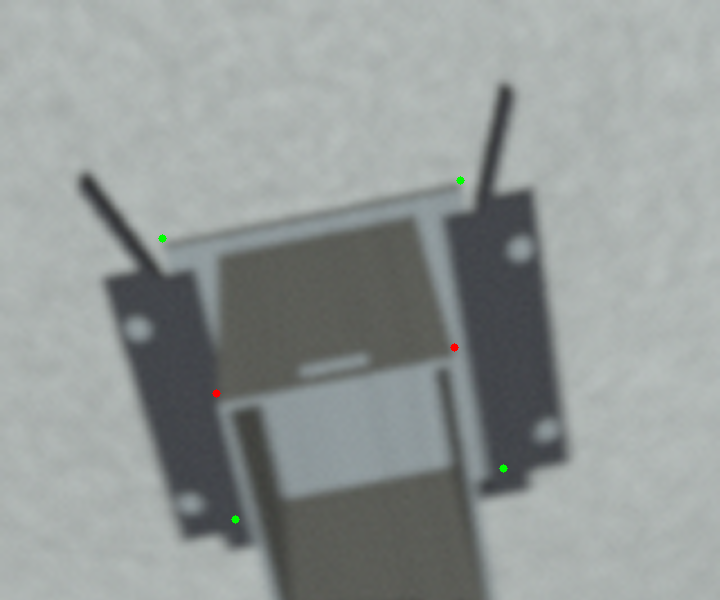

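Request:
drive_tool(
  series=[
    [0, 0.02, 0.001, 0, 0.02],
    [0, 0.02, 0, 0, 0.02],
    [0, 0.012, 0, -0.01, 0],
    [0, 0, 0, 0, 0],
  ],
)

```text
clock: 23.95
position: [0.5707, -0.0303, 0.2894]
tool_rot: [3.053, 0.285, 3.016]
force: [-0.2, -0.3, -2.0]
grip_width: 0.012
```

```bash
sed -i 's/\.620,-\.0236/.6225,-.0236/' go.py; python3 go.py; python3 - <<'E'
from h import *
import pickle
ci=bot.camera_info("wrist"); b=bot.grab_frame("wrist");cv2.imwrite("pics/w19.png",b[:,:,::-1]);pickle.dump(ci,open("w19.pkl","wb"))
b=bot.grab_frame("scene");cv2.imwrite("pics/s19.png",cv2.resize(b[100:290,220:400],None,fx=3.1,fy=3.1)[:,:,::-1])
E
```

```text
pos [ 0.5707 -0.0303  0.2894] rot [3.053 0.285 3.016] q [-0.512  0.272  0.604  1.941 -0.343  0.709  1.741] F [-0.2 -0.3 -2. ] clk 23.95
lean deg 30.3 turn needed 0.008054837185664354
bowl tip in tin [ 0.0222 -0.0058  0.1722] bowl ctr [ 0.004  -0.0056  0.2033] handle end [-0.062  -0.0051  0.3164]
```

View pics/w19.png

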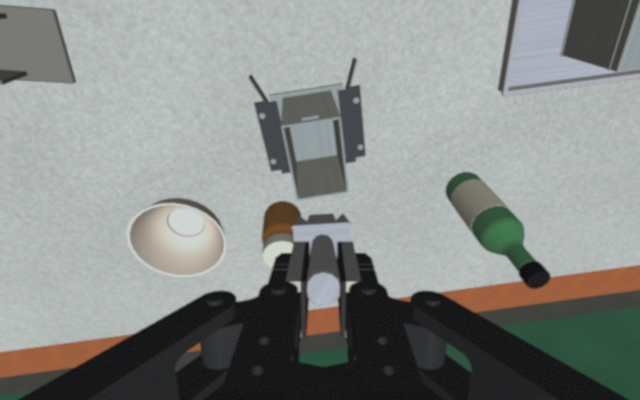

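View pics/s19.png

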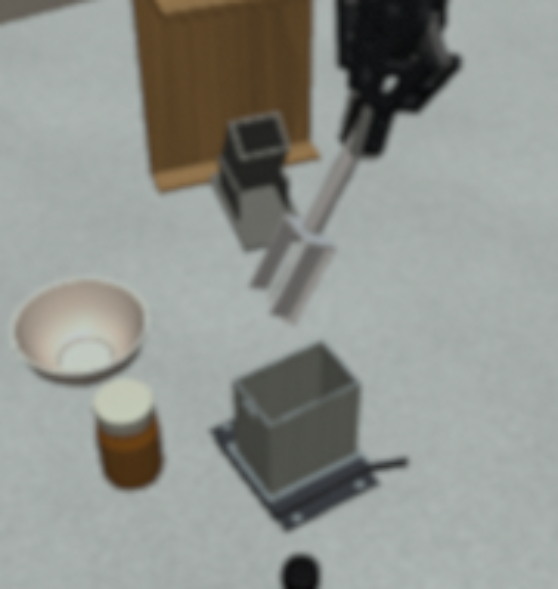

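Request:
drive_tool(
  series=[
    [0, 0, 0.006, -0.015, 0.008],
    [0, 0, 0.001, -0.02, 0],
    [0, 0, 0.001, -0.015, 0],
    [0, 0, 0, 0, 0],
  ],
)

```text
clock: 24.45
position: [0.5678, -0.0229, 0.2409]
tool_rot: [3.051, 0.287, 3.019]
force: [-0.1, 1.0, -0.9]
grip_width: 0.0118
```

```bash
python3 go.py
```

```text
pos [ 0.5678 -0.0229  0.2409] rot [3.051 0.287 3.019] q [-0.474  0.328  0.549  2.01  -0.424  0.591  1.811] F [-0.1  1.  -0.9] clk 24.45
lean deg 30.4 turn needed 0.0023265030161496725
bowl tip in tin [0.0199 0.0022 0.1239] bowl ctr [0.0017 0.0022 0.1549] handle end [-0.0647  0.0024  0.2679]
```

```bash
python3 - <<'E'
from h import *
b=bot.grab_frame("scene");cv2.imwrite("pics/s20.png",cv2.resize(b[130:290,240:400],None,fx=3.7,fy=3.7)[:,:,::-1])
b=bot.grab_frame("wrist");cv2.imwrite("pics/w20.png",cv2.resize(b[60:340,200:440],None,fx=2.1,fy=2.1)[:,:,::-1])
E
```

```text
(no output)
```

View pics/s20.png

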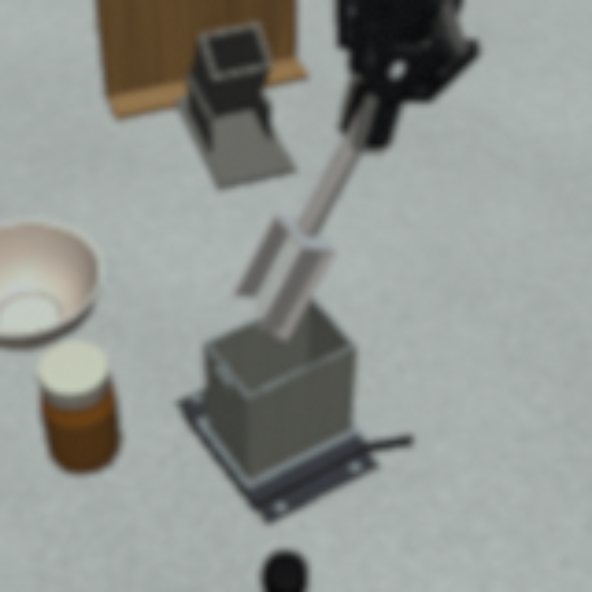

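View pics/w20.png

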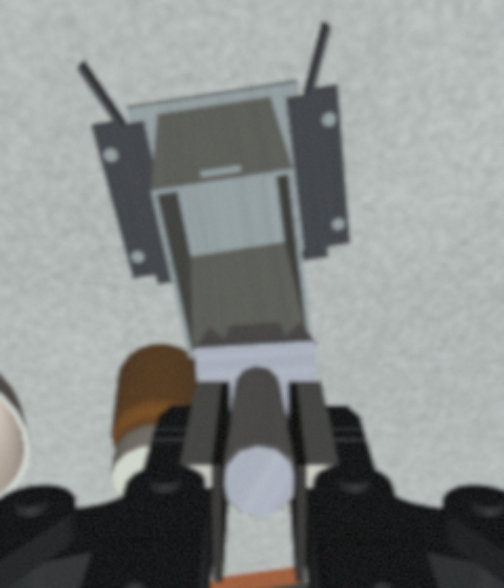

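Request:
drive_tool(
  series=[
    [0, 0.001, -0.002, -0.012, 0.002],
    [0, 0.0005, 0, -0.014, 0],
    [0, 0.0005, 0, -0.014, 0],
  ],
)

```text
clock: 24.85
position: [0.5726, -0.0254, 0.2046]
tool_rot: [3.049, 0.296, 3.021]
force: [-0.1, -0.9, -0.7]
grip_width: 0.0121
```

```bash
python3 go.py; python3 - <<'E'
from h import *
b=bot.grab_frame("scene");cv2.imwrite("pics/s21.png",cv2.resize(b[130:290,240:400],None,fx=3.7,fy=3.7)[:,:,::-1])
E
```

```text
pos [ 0.5726 -0.0254  0.2046] rot [3.049 0.296 3.021] q [-0.407  0.382  0.481  2.042 -0.507  0.502  1.897] F [-0.1 -0.9 -0.7] clk 24.85
lean deg 30.9 turn needed -0.001110192143171318
bowl tip in tin [ 0.0256 -0.0003  0.0883] bowl ctr [ 0.0071 -0.0003  0.1192] handle end [-0.0603 -0.0004  0.2315]
```

View pics/s21.png

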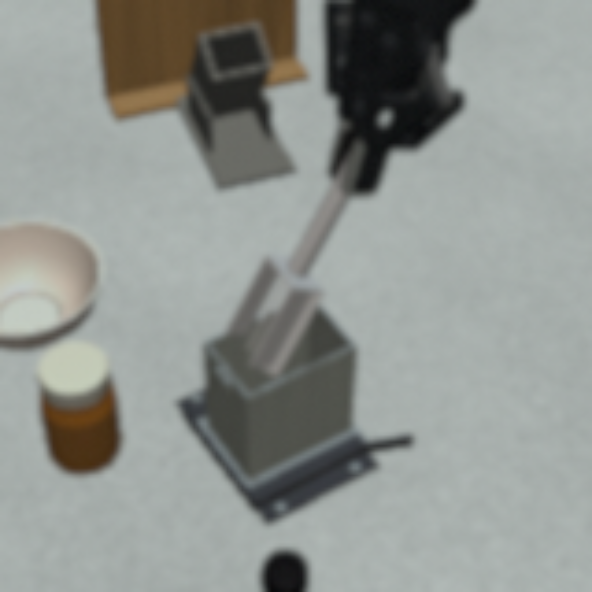

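Request:
drive_tool(
  series=[
    [0, -0.004, 0, -0.012, 0],
    [0, -0.001, 0, -0.014, 0],
    [0, -0.001, 0, -0.014, 0],
  ],
)

```text
clock: 25.2
position: [0.5666, -0.0259, 0.163]
tool_rot: [3.049, 0.296, 3.02]
force: [0.2, -0.0, 0.3]
grip_width: 0.0122
```

```bash
python3 go.py
```

```text
pos [ 0.5666 -0.0259  0.163 ] rot [3.049 0.296 3.02 ] q [-0.334  0.434  0.391  2.091 -0.59   0.398  1.982] F [ 0.2 -0.   0.3] clk 25.2
lean deg 31.0 turn needed 5.3454773690120305e-05
bowl tip in tin [ 0.0197 -0.0007  0.0467] bowl ctr [ 0.0011 -0.0007  0.0776] handle end [-0.0663 -0.0007  0.1899]
```

Request:
drive_tool(
  series=[
    [0, 0.0, 0, -0.01, 0],
    [0, 0, 0, -0.008, 0],
    [0, 0, 0, -0.004, 0],
    [0, 0, 0, -0.002, 0],
  ],
)

```text
clock: 25.6
position: [0.5668, -0.0264, 0.1376]
tool_rot: [3.049, 0.296, 3.019]
force: [-0.1, -0.1, -0.7]
grip_width: 0.012
```

```bash
python3 go.py; python3 - <<'E'
from h import *
b=bot.grab_frame("scene");cv2.imwrite("pics/s22.png",cv2.resize(b[130:290,240:400],None,fx=3.7,fy=3.7)[:,:,::-1])
E
```

```text
pos [ 0.5668 -0.0264  0.1376] rot [3.049 0.296 3.019] q [-0.279  0.473  0.323  2.106 -0.64   0.336  2.032] F [-0.1 -0.1 -0.7] clk 25.6
lean deg 31.0 turn needed 0.0006474768801094655
bowl tip in tin [ 0.0198 -0.0012  0.0213] bowl ctr [ 0.0013 -0.0012  0.0521] handle end [-0.0662 -0.0012  0.1644]
```

View pics/s22.png

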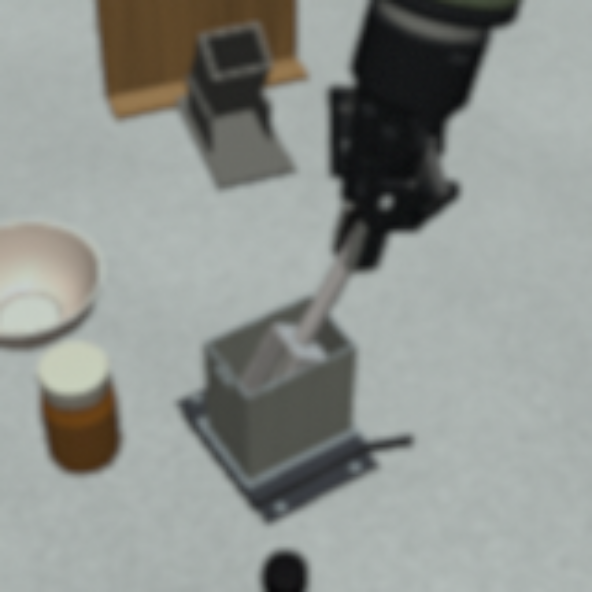

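Request:
drive_tool(
  series=[
    [0, 0, 0, -0.003, 0],
    [0, 0, 0, -0.002, 0],
    [0, 0, 0, -0.001, 0],
  ],
)

```text
clock: 25.95
position: [0.5673, -0.0263, 0.1319]
tool_rot: [3.049, 0.298, 3.019]
force: [0.4, -0.0, -0.9]
grip_width: 0.0121
```

Request:
drive_tool(
  series=[
    [0, 0, 0, -0.0015, 0],
    [0, 0, 0, -0.001, 0],
  ],
)

```text
clock: 26.15
position: [0.5674, -0.0263, 0.1294]
tool_rot: [3.049, 0.298, 3.02]
force: [1.2, 0.3, -1.0]
grip_width: 0.0121
```

Request:
drive_tool(
  series=[
    [0, 0, 0, -0.0015, 0],
    [15, 0, 0, 0, 0],
    [30, 0, 0, 0, 0],
    [30, 0, 0, 0, 0],
    [70, 0, 0, 0, 0],
    [100, 0, 0, 0, 0],
    [100, 0, 0, 0, 0],
  ],
)

```text
clock: 26.85
position: [0.5677, -0.0263, 0.1281]
tool_rot: [3.049, 0.299, 3.019]
force: [-0.1, 0.3, -0.4]
grip_width: 0.0682
```

```bash
python3 go.py; python3 - <<'E'
from h import *
b=bot.grab_frame("scene");cv2.imwrite("pics/s23.png",cv2.resize(b[130:290,240:400],None,fx=3.7,fy=3.7)[:,:,::-1])
b=bot.grab_frame("wrist");cv2.imwrite("pics/w23.png",b[:,:,::-1])
E
```

```text
pos [ 0.5677 -0.0263  0.1281] rot [3.049 0.299 3.019] q [-0.256  0.488  0.294  2.111 -0.659  0.31   2.052] F [-0.1  0.3 -0.4] clk 26.85
lean deg 31.1 turn needed 0.0004475817934928017
bowl tip in tin [ 0.021  -0.0011  0.012 ] bowl ctr [ 0.0024 -0.0011  0.0428] handle end [-0.0653 -0.0011  0.1549]
```

View pics/s23.png

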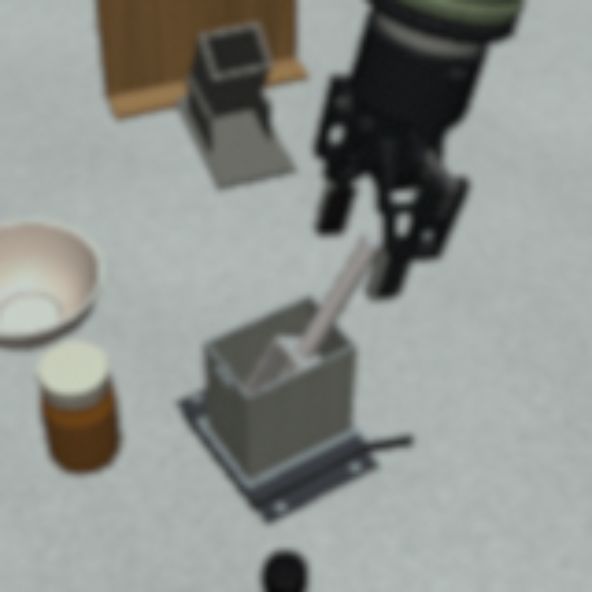

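View pics/w23.png

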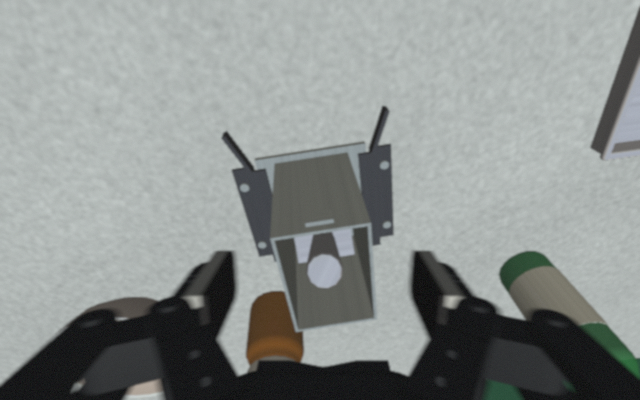

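Released; the scoop leans in the tin. Withdraw upwards.

Request:
drive_tool(
  series=[
    [100, 0, 0, 0, 0],
    [100, 0, 0, 0, 0],
    [100, -0.002, 0, 0.01, 0],
    [100, -0.005, 0, 0.02, 0],
    [100, -0.008, 0, 0.03, 0],
    [100, -0.01, 0, 0.03, 0],
    [100, -0.01, 0, 0.03, 0],
    [100, -0.02, 0, 0.03, 0],
    [100, -0.02, 0, 0.02, 0],
    [100, 0, 0, 0, 0],
    [100, 0, 0, 0, 0],
  ],
)

```text
clock: 28.05
position: [0.4873, -0.0285, 0.3069]
tool_rot: [3.044, 0.296, 3.013]
force: [-0.1, -1.2, -1.2]
grip_width: 0.0853
```

```bash
python3 - <<'E'
from h import *
import pickle
b=bot.grab_frame("scene");cv2.imwrite("pics/s24.png",b[:,:,::-1]);cv2.imwrite("pics/s24z.png",cv2.resize(b[180:290,260:370],None,fx=5,fy=5)[:,:,::-1])
ci=bot.camera_info("wrist");b=bot.grab_frame("wrist");cv2.imwrite("pics/w24.png",b[:,:,::-1]);pickle.dump(ci,open("w24.pkl","wb"))
s=bot.observe();print(s["position"],s["tool_rot"],s["qpos"],s["force"])
E
```

```text
[ 0.48745494 -0.02892991  0.30618933] [3.04586763 0.29496685 3.01288361] [-0.67987169  0.06278995  0.69515761  2.10717988 -0.15843238  0.68774962
  1.57190581] [-0.0537195  -0.22275454  0.10079933]
```

View pics/s24.png

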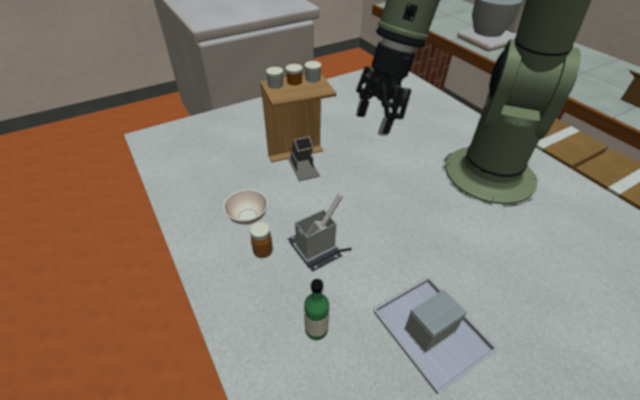

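View pics/s24z.png

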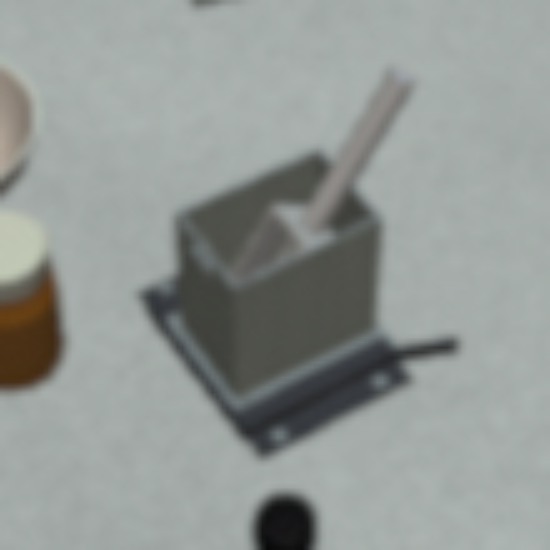

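View pics/w24.png

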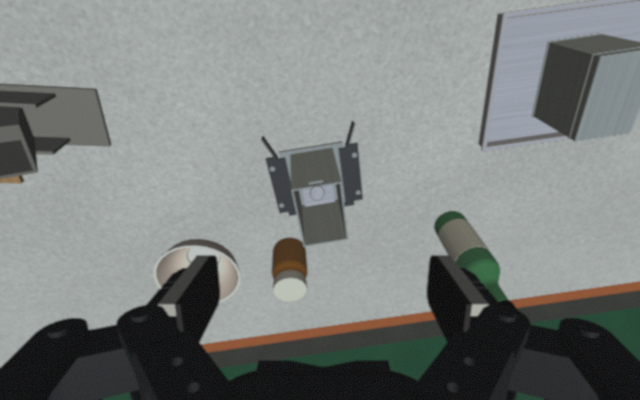

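```bash
python3 - <<'E'
from tri import *
import pickle
c=pickle.load(open("w24.pkl","rb"))
print(tri([ray("scene",(340,194.8)),ray(None,(318,192),c)]))
a=cv2.imread("pics/w24.png");cv2.imwrite("pics/w24z.png",cv2.resize(a[110:260,250:380],None,fx=4.5,fy=4.5,interpolation=2))
H=np.array([.6225,-.0236]);tip,_=tri([ray("scene",(340,194.8)),ray(None,(318,192),c)])
E
```

```text
(array([ 0.55255139, -0.02516755,  0.15025562]), [0.0, 0.0])
```

View pics/w24z.png

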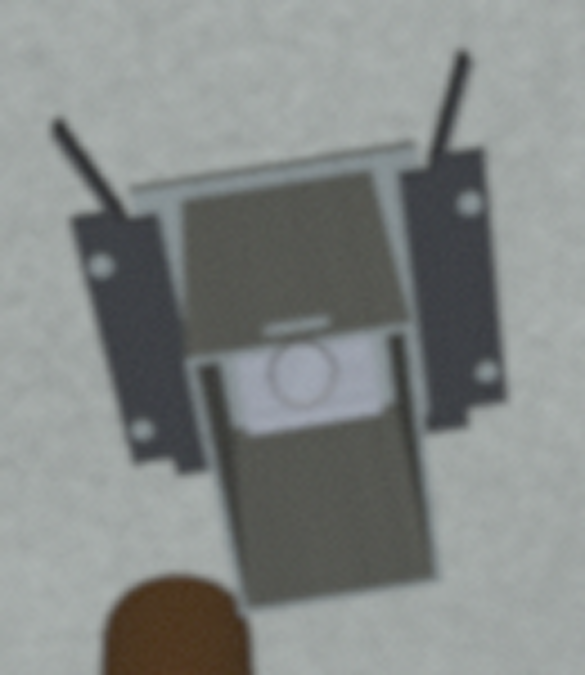

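```bash
python3 - <<'E'
from workcell import bot
print(bot.job_done())
E
```

```text
the job is handed in; nothing more can be done
None
```

The whole job was carried out and handed in at about 28 s of the 72 s allowed; no verdict was reported.

**What I did**
- **Tin:** I slid the closed tin under the lips until it met the end stop, felt as about 27 N.
- **Lid:** It came straight up and off, pulling about 10–14 N. I set it on the tray still gripped and released it on contact (16 N).
- **Scoop:** An upright gripper would have hit the shelf by about 16 mm. I tilted the tool about 0.29 rad by pushing the arm against its reach limit. Then I took the handle near its end, drew the scoop out along its axis and lowered it bowl first into the tin.

**Last checks (final pictures)**
- **Tin:** upright in the bracket. It looked about 2–3 mm further along than my first estimate of home, which is within tolerance.
- **Lid:** upright on the tray.
- **Scoop:** about 34° lean against the 43° limit, with the bowl centre estimated about 42 mm above the tin's underside.
- **Bottle, jar and bowl:** look unmoved by eye; I did not remeasure them.
- **Arm:** clear of everything.

**Close calls**
- **Wrist force:** it reached 112 N at one point (limit 120 N), when I pressed down on the gripped tin.
- **Joint limits:** while getting the tilt, joint 6 read up to 1.9325 and joint 4 down to 0.1694. The listed bounds are 1.93 and 0.17. If those figures are exact rather than rounded, both went slightly past them, and the run could fail on that.

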